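Open the double-latched bonnet of the bench compressor

ROBOT

A 6-joint arm with a two-finger parallel gripper is mounted at the origin on the work surface. World frame = base frame: x ahead of the robot, y to its left, z up, the work surface at z = 0. Lengths are in mm, angles in rad, forces in N, time in s.
With the tool pointing down it reaches from about 350 to 975 mm from the base axis. Payload 7.1 kg.
Tool frame: the origin (TCP) lies on the centre line of the jaws, within the pads' length; the fingertips stand 14 mm ahead of it and the grasp point (between the pads) lies 5 mm behind it; x points along the fingers, z is the direction in which the jaws open and shut, and the axes are right-handed (so a half turn about x gives the same grasp; the last joint's range is limited). The gripper opens to 88 mm and grips with 3 to 60 N. Pads are 20 mm wide; open, the fingers measure 115 mm over their backs; the gripper's body (75 mm by 178 mm) begins 61 mm behind the grasp point.
Start: joints at [1.124, 0.423, 1.63, -0, 1.089, -0.019], TCP at [259.261, 568.672, 214.875] pointing down, gripper open.
Joint ranges: [-3, 3], [-0.9, 2.11], [0.09, 2.58], [-1.31, 4.45], [0.11, 2.69], [-2.54, 2.54]. Speed limits (rad/s): [2.39, 2.39, 3.01, 3.14, 3.14, 3.14].

INTERFACE

Orientations are given as a rotation vector (axis times angle).
In Python, from workcell import ctrl gives the robot as it stands.
- The arm moves only by the tool servo_tool, never from a script. Its argument "plan" is a list that holds one entry, the list of rows, each a list of 7 numbers: the shift along the tool's x, y, z in cm, then the turn, a rotation vector about the tool's x, y, z in rad, then the finger opening in cm, from 0 to 8.78. A call has 1 to 8 rows; each row is the pose to reach, as a shift and turn from the pose commanded when the call began, along the tool's axes at that moment; what a row does not reach only later rows make up. A row lasts 1/12 s, in which the tool goes at most 41.7 mm and 7.16 degrees, less where a joint would pass 70% of its speed; a pose out of reach is approached as far as the arm can. A call with a gripper value outside its range is refused whole. The fingers move at their own pace and stop on an object; the grip force is fixed at half the most. Time passes only in rows, so rows that repeat a pose let the fingers close. It gives the time, the measured TCP pose, the force and the opening at its end, in the units of the state.
- ctrl.get_obs(): the state, without advancing time (a new reading comes with each control period).
- ctrl.get_image(name): name is "scene" or "side" or "wrist"; returns the picture (400x640x3 uint8, red, green, blue); there is no depth.
- ctrl.calibration(name): a dict with "K" (3x3 intrinsics, pixels), "view" (4x4, takes a point from world to camera coordinates). Camera axes: x right, y up, looking along -z (the intrinsics and any distortion apply to the point x, -y, -z); pixel columns grow to the right and rows downward; lengths in mm; the calibration is good to about 2 mm. A picture is of the moment at which its call begins: read the wrist's pose just before it. calibration takes no time and is no camera call; for the wrist camera it gives the pose at the moment of the call.
- ctrl.close_job(): hands the job in, once; it reports no verdict.
The state is a dict: "t": time; "qpos": joint angles; "qvel": joint speeds; "joint_torque": joint torques, N m; "ee_pos": TCP position; "orientation": TCP orientation; "ft_force": force on the tool from outside, world axes, zero at the start; "moment": the same for the moment, N m; "width": finger opening in mm.
Only numpy, scipy, OpenCV 4.12 (cv2) and the standard library are available. Lean on these libraries where they do the work, as an engineer would, in place of code of your own. Each camera call takes 0.05 s, during which the arm holds its last target.

TASK

Open the bonnet of the bench air compressor so that its intake filter can be got at: swing the latch lever on top round to open, raise the bonnet by its handle until the hidden safety catch stops it, then feel for that catch through the gap under the front edge and push it back towards the hinge. Swing the bonnet wide open, 60 degrees or more, and leave it standing open. Leave the filter cartridge, tape roll, wrench and screwdriver lying around it where they are.

Things in the scene. Friction and masses are not known exactly. Their poses are not given: they have to be found in the camera images.
- compressor: Low bench air compressor with a grey tub and a white bonnet, fixed: tub 200 mm deep (x) by 320 mm wide (y), 165 mm high with its bonnet shut, without the handle. Origin: centre of its underside; x points from the front to the hinge side, y to its left, z up. The front faces of tub and bonnet lie at x = -100 mm, the tub's front edge 72 mm up. All frames below are this one.
- latch_lever (a joint): Primary latch: bright steel lever turning about the vertical on the bonnet's top, 78 mm long, 16 mm wide, its bar 10 to 26 mm above the top. At 0 to 0.2 rad it points to -y and holds the bonnet shut; push its free end away from the front, until it points to +x (1.57, end stop). Free beyond 1.1; take it beyond 1.2. Needs about 2 N at the end, stays where left.
- lever_pivot (a point): On the lever's pivot axis, at the height of the middle of its bar, 20 mm above the bonnet's top; at (-50, 125, 185) mm in the compressor's frame while the bonnet is shut. Moves with the bonnet.
- lever_tip (a point): At the lever's free end, 69 mm from the pivot axis, 20 mm above the bonnet's top; a round boss of 20 mm diameter there rises to 34 mm above the bonnet's top.
- bonnet (a joint): Bonnet's hinge angle: 0 shut, grows as the front rises, end stop 1.25 rad. The stiff hinge holds it at any angle; lifting it by the handle takes 8 to 14 N. With the latch open it rises to about 0.27 rad, where the catch stops it (0.24 or more counts as raised); the front gap is then about 54 mm high.
- bonnet_handle (a point): Middle of the bonnet's handle: a round black bar 14 mm thick along y, 90 mm long on two posts, its middle 36 mm above the bonnet's top, at (-50, -15, 201) mm in the compressor's frame while shut. The bar may turn between the fingers as the bonnet swings.
- bonnet_hinge (a point): Middle of the bonnet's hinge line, at (96, 0, 110) mm in the compressor's frame; the line runs along y. The handle is 172 mm from it.
- sill (a point): Middle of the tub's front upper edge, a wall 4 mm thick, top at (-100, 0, 72) mm; shut, the apron's lower edge meets it. With the bonnet raised to the catch, the gap runs from there up to the apron's lower edge at 126 mm; a flange on that edge turns inwards 18 mm. Behind the sill the tub is empty for 45 mm. Left of y = +75 mm the opened latch's tongue hangs in the gap.
- catch (a joint): Hidden catch: upright flat steel tongue 24 mm wide behind the sill, front face at x = -80 mm, from 45 mm up through the whole gap; its place along y is not given: centre between -85 and +15 mm. 0 upright, holding; it tilts to +x about its foot (45 mm up), stop at 0.28; beyond 0.15 rad the bonnet is free. Needs about 5 N; gives way only backwards, not sideways; stays where pushed.
- filter_new: New filter cartridge, a paper-coloured cylinder 72 mm in diameter and 90 mm high, standing behind the compressor. Origin: centre of its underside. Leave it.
- tape_roll: Roll of tape, 110 mm across and 48 mm high, lying behind the compressor. Origin: centre of its underside. Leave it.
- wrench: Wrench, 180 mm long, flat, lying in front of the compressor along its own x. Leave it.
- screwdriver: Screwdriver, 200 mm long, lying on the bench to the robot's right, along its own x. Leave it.

How it is judged (in metres and radians):
On the way, in this order (a step that is already met when the one before it is completed fails the run):
1. the latch lever is swung open while the bonnet is still down (value of joint latch_lever above 1.2 rad and value of joint bonnet below 0.05 rad), for 0.1 s.
2. the bonnet is raised to its safety catch (value of joint bonnet above 0.24 rad and value of joint catch below 0.06 rad), for 0.2 s.
3. the safety catch is pushed back (value of joint catch above 0.15 rad and value of joint bonnet below 0.4 rad), for 0.1 s.
At the end, for the whole second after the job is handed in: The bonnet stands still at more than 0.95 rad (54 degrees) from shut, with the latch lever still open (more than 1.1 rad) (value of joint bonnet above 0.95 rad and velocity of joint bonnet between -0.05 and 0.05 rad/s and value of joint latch_lever above 1.1 rad); the robot touches nothing.
It fails at once if the filter cartridge is pushed away (30 mm) (distance of filter_new from where it was at the start of the episode above 0.03 m).
It fails at once if the tape roll is pushed away (30 mm) (distance of tape_roll from where it was at the start of the episode above 0.03 m).
It fails at once if the wrench is pushed away (30 mm) (distance of wrench from where it was at the start of the episode above 0.03 m).
It fails at once if the screwdriver is pushed away (30 mm) (distance of screwdriver from where it was at the start of the episode above 0.03 m).
It also fails if it takes over 69 s, if anything falls off the work surface, if the arm or the gripper's body presses on something with over 40 N, if the wrist force passes 120 N, or if a joint passes its speed limit or range.

## Working session

There is one attempt and no reset: what is moved stays moved. The work goes in short steps, Python scripts to look and compute and a tool call to move; the robot and the scene stay as the last step left them, time stands still between calls to the robot, and variables do not carry over. Pictures are saved under pics/ and viewed, and the job is handed in when it is done.

Besides the shell and the picture viewer there is one more tool, called after "Request:" in YAML: its name, and indented under it one key for each argument. servo_tool: Moves the arm, as the interface text tells. Its arguments: {"type":"object","properties":{"plan":{"type":"array","items":{"type":"array","items":{"type":"array","items":{"type":"number"}}}}},"required":["plan"]}

```bash
ls; mkdir -p pics
python3 - <<'E'
from workcell import ctrl
import cv2,json
o=ctrl.get_obs();print(o)
for n in("scene","side","wrist"):
    c=ctrl.calibration(n);print(n,c)
    cv2.imwrite(f"pics/a_{n}.png",ctrl.get_image(n)[:,:,::-1])
E
```

```text
pics
{'t': 0.0, 'qpos': array([ 1.12399522e+00,  4.23813591e-01,  1.63068780e+00, -3.60288640e-05,
        1.08859567e+00, -1.90136062e-02]), 'qvel': array([ 2.65511220e-04,  7.80953732e-04, -2.68384863e-04, -4.86222311e-04,
       -8.76458145e-05, -1.37648097e-03]), 'joint_torque': array([-7.55126803e-04, -5.44625151e+01, -2.73671043e+01,  6.43880200e-02,
        2.26223673e-02, -1.33853305e-04]), 'ee_pos': array([259.03547177, 568.17070473, 214.11958347]), 'orientation': array([-0.88942952,  1.383019  ,  0.88808762]), 'ft_force': array([-0.44070702, -0.39621401, -0.2277998 ]), 'moment': array([-0.04229069,  0.02000972, -0.01410432]), 'width': 87.67792148476941}
scene {'K': array([[416.69670906,   0.        , 326.61669076],
       [  0.        , 416.69670906, 204.34515573],
       [  0.        ,   0.        ,   1.        ]]), 'view': array([[-7.45531605e-01,  6.66266400e-01,  1.64836410e-02,
         4.45792357e+02],
       [-3.69035788e-01, -4.33282180e-01,  8.22240318e-01,
         6.12218638e+01],
       [ 5.54973164e-01,  6.06923090e-01,  5.68901705e-01,
        -1.42215406e+03]
[... 421 characters left out ...]
27459e+02],
       [-5.95737483e-01, -5.30204455e-01,  6.03307623e-01,
        -1.01753654e+03],
       [ 0.00000000e+00,  0.00000000e+00,  0.00000000e+00,
         1.00000000e+00]])}
wrist {'K': array([[300.96485542,   0.        , 315.85686586],
       [  0.        , 300.96485542, 197.54787531],
       [  0.        ,   0.        ,   1.        ]]), 'view': array([[ 4.15013502e-01,  9.09813581e-01, -1.74347273e-03,
        -6.23120945e+02],
       [-8.79364390e-01,  4.00630936e-01, -2.57319107e-01,
         3.02169915e+01],
       [-2.33413929e-01,  1.08324052e-01,  9.66324913e-01,
        -3.89807898e+02],
       [ 0.00000000e+00,  0.00000000e+00,  0.00000000e+00,
         1.00000000e+00]])}
```

View pics/a_scene.png

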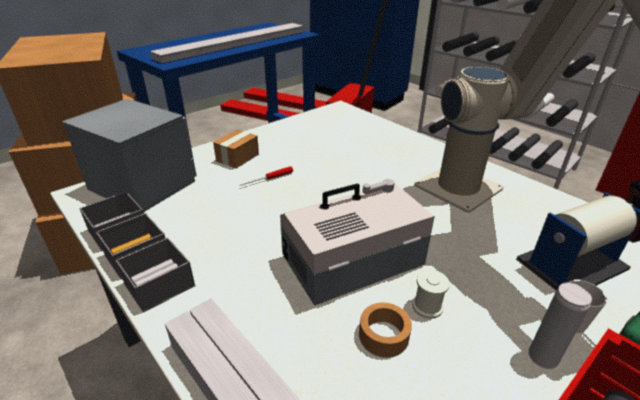

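View pics/a_side.png

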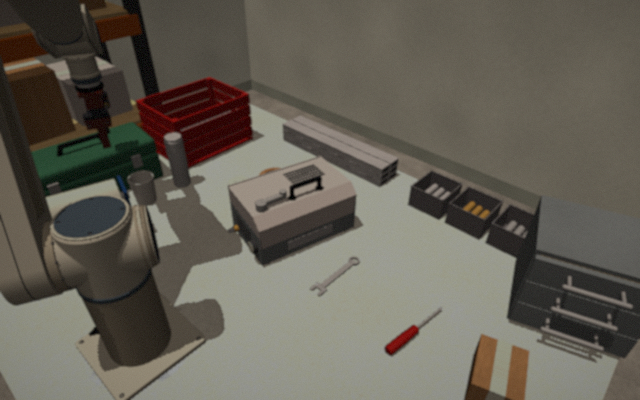

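View pics/a_wrist.png

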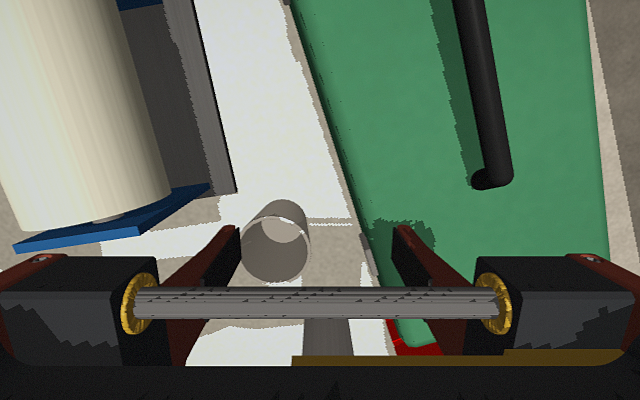

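The scene and side views both show the compressor: around (355,235) in scene and (292,205) in side. I'll zoom in to pick corners.

Run:
```python
import cv2
a=cv2.imread("pics/a_scene.png")[170:310,265:445];cv2.imwrite("pics/b_scene.png",cv2.resize(a,None,fx=4.2,fy=4.2,interpolation=cv2.INTER_CUBIC))
a=cv2.imread("pics/a_side.png")[150:305,215:370];cv2.imwrite("pics/b_side.png",cv2.resize(a,None,fx=3.8,fy=3.8,interpolation=cv2.INTER_CUBIC))
```

```text
(no output)
```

View pics/b_scene.png

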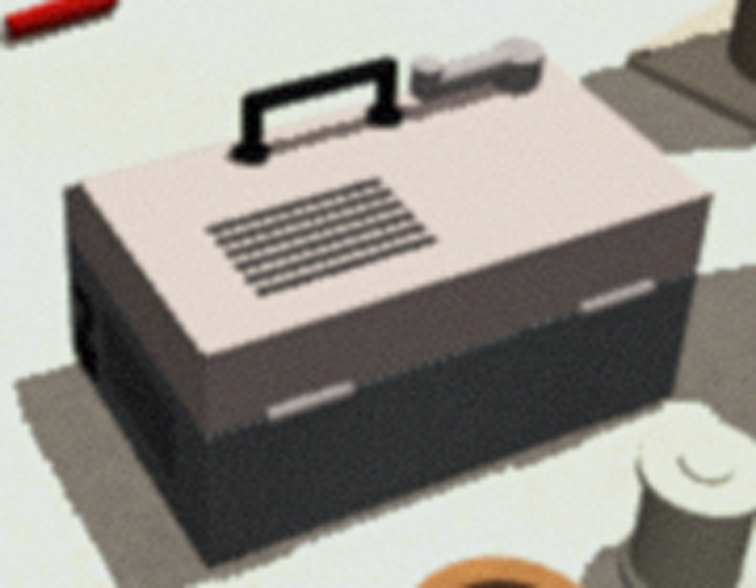

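View pics/b_side.png

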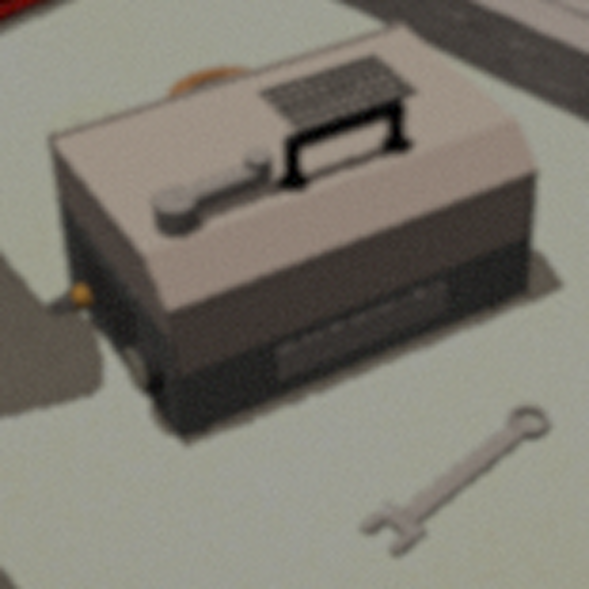

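```bash
cat > h.py <<'E'
import numpy as np,cv2
from scipy.spatial.transform import Rotation as R
from scipy.optimize import least_squares
def proj(c,P):
    P=np.atleast_2d(P);p=P@c["view"][:3,:3].T+c["view"][:3,3]
    return np.c_[c["K"][0,0]*p[:,0]/-p[:,2]+c["K"][0,2],c["K"][1,1]*-p[:,1]/-p[:,2]+c["K"][1,2]]
def T(q,P):
    P=np.atleast_2d(P);c,s=np.cos(q[2]),np.sin(q[2])
    return P@np.array([[c,-s,0],[s,c,0],[0,0,1]]).T+[q[0],q[1],0]
E
cat > fit.py <<'E'
from h import *
from workcell import ctrl
S=[((207,355),(100,-160,165)),((710,195),(100,160,165)),((210,565),(100,-160,0)),((672,400),(100,160,0)),((520,50),(-50,125,187)),((320,80),(-50,-15,201))]
D=[((55,138),(100,160,165)),((400,25),(100,-160,165)),((187,440),(-100,160,0)),((528,292),(-100,-160,0)),((178,205),(-50,125,187)),((345,115),(-50,-15,201))]
obs=[]
for n,L,f,o in(("scene",S,4.2,(265,170)),("side",D,3.8,(215,150))):
    c=ctrl.calibration(n)
    obs.append((c,np.array([l[0] for l in L])/f+o,np.array([l[1] for l in L],float)))
def res(q): return np.concatenate([(proj(c,T(q,P))-u).ravel() for c,u,P in obs])
best=min((least_squares(res,[600,100,a],loss="soft_l1",x_scale=[100,100,1]) for a in np.arange(0,6.3,.7)),key=lambda r:r.cost)
print(best.x,best.cost);print(res(best.x).reshape(-1,2).round(1))
E
python3 fit.py
```

```text
[537.03390881  31.22083469   7.60672291] 15.788180170512597
[[-0.2  0.3]
 [-0.5 -1.4]
 [-0.9  3.7]
 [-1.6  0.5]
 [-1.9 -0.7]
 [-1.1  0.4]
 [-2.6 -0.4]
 [-1.3 -1.2]
 [-1.6  2.2]
 [-0.8  1.3]
 [-1.  -1.6]
 [-0.6  1.8]]
```

```bash
cat >> h.py <<'E'
Q=np.array([537.0,31.2,7.6067-2*np.pi])
def cur():
    from workcell import ctrl
    o=ctrl.get_obs();return o,o["ee_pos"],R.from_rotvec(o["orientation"])
def W(p): return T(Q,p)[0]
def Wd(d): return T([0,0,Q[2]],d)[0]
def rot(xd,zd):
    x=np.array(xd,float)/np.linalg.norm(xd);z=np.array(zd,float);z-=x*(z@x);z/=np.linalg.norm(z)
    return R.from_matrix(np.c_[x,np.cross(z,x),z])
def row(p,Rt,p0=None,R0=None):
    if p0 is None: _,p0,R0=cur()
    return np.r_[R0.inv().apply(np.array(p)-p0)/10,(R0.inv()*Rt).as_rotvec()].round(3)
E
python3 - <<'E'
from h import *
o,p,r=cur();print(r.as_matrix().round(3));az=o["qpos"][0]
for a in(0,az):print(np.cos(az),np.sin(az))
from workcell import ctrl
v=ctrl.calibration("wrist")["view"];c=-v[:3,:3].T@v[:3,3];print("cam in tool",r.inv().apply(c-p), r.inv().apply(-v[2,:3]))
for n,P in dict(piv=(-50,125,185),tip=(-50,56,185),h=(-50,-15,201),c=(-80,-35,99)).items():print(n,W(P))
print(Wd((1,0,0)))
for s in(1,-1):print(row([440,-20,330],rot([0,0,-1],s*Wd((0,1,0)))),row([440,-20,330],rot([0,0,-1],s*Wd((1,0,0)))))
E
```

```text
[[-0.    -0.91   0.415]
 [-0.001  0.415  0.91 ]
 [-1.     0.    -0.001]]
0.4320677202336332 0.9018411640261886
0.4320677202336332 0.9018411640261886
cam in tool [-169.17789792   70.96795815   -0.916892  ] [ 9.66323062e-01 -2.57331614e-01 -4.24175430e-04]
piv [403.56386857  13.31707995 185.        ]
tip [470.46498348  -3.57199415 185.        ]
h [539.30526114 -20.95060662 201.        ]
c [551.35381296 -54.93343168  99.        ]
[0.24476919 0.96958138 0.        ]
[-1.1519e+01 -4.0868e+01 -4.6036e+01 -1.7510e+00 -1.0000e-03 -1.0000e-03] [-1.1519e+01 -4.0868e+01 -4.6036e+01 -1.8100e-01 -1.0000e-03 -0.0000e+00]
[-1.1519e+01 -4.0868e+01 -4.6036e+01  1.3900e+00 -1.0000e-03  1.0000e-03] [-1.1519e+01 -4.0868e+01 -4.6036e+01  2.9610e+00 -0.0000e+00  2.0000e-03]
```

Run:
```python
from h import *
Rt=rot([0,0,-1],-Wd((0,1,0)))
print(row([470,-20,300],Rt))
```

```text
[-8.5200e+00 -4.3598e+01 -4.4788e+01  1.3900e+00 -1.0000e-03  1.0000e-03]
```

Request:
servo_tool:
  plan:
    - [[-4,0,0,0,0,0,8.7],[-8.6,-4,-4,0,0,0,8.7],[-8.6,-8,-8,0.15,0,0,8.7],[-8.6,-12,-12,0.3,0,0,8.7],[-8.6,-16,-15,0.45,0,0,8.7],[-8.6,-20,-18,0.55,0,0,8.7],[-8.6,-24,-22,0.65,0,0,8.7],[-8.6,-28,-25,0.75,0,0,8.7]]

```text
t: 0.82
ee_pos: [369.6, 308.7, 300.0]
orientation: [-0.304, 1.549, 0.304]
ft_force: [1.2, -0.5, 0.3]
width: 87.0
```

Run:
```python
from h import *
Rt=rot([0,0,-1],-Wd((0,1,0)))
print(row([470,-20,300],Rt))
```

```text
[-4.0000e-03 -3.4228e+01 -3.1220e+00  6.3500e-01  0.0000e+00 -0.0000e+00]
```

Request:
servo_tool:
  plan:
    - [[0,-34.2,-3.1,0.64,0,0,0],[0,-34.2,-3.1,0.64,0,0,0],[0,-34.2,-3.1,0.64,0,0,0],[0,-34.2,-3.1,0.64,0,0,0],[0,-34.2,-3.1,0.64,0,0,0],[0,-34.2,-3.1,0.64,0,0,0],[0,-34.2,-3.1,0.64,0,0,0],[0,-34.2,-3.1,0.64,0,0,0]]

```text
t: 1.48
ee_pos: [468.8, -9.7, 299.9]
orientation: [0.194, 1.562, -0.194]
ft_force: [1.9, 0.2, 0.2]
width: 37.5
```

Request:
servo_tool:
  plan:
    - [[0,0,0,0,0,0,0],[0,0,0,0,0,0,0],[0,0,0,0,0,0,0]]

```text
t: 1.73
ee_pos: [468.4, -7.6, 299.5]
orientation: [0.195, 1.563, -0.195]
ft_force: [0.3, 0.1, 0.2]
width: 17.0
```

```bash
cat > look.py <<'E'
import sys
from h import *
from workcell import ctrl
n,f=sys.argv[1],sys.argv[2]
o,p,r=cur();c=ctrl.calibration(n);im=ctrl.get_image(n)[:,:,::-1].copy()
np.save(f"pics/{f}.npy",np.r_[c["K"].ravel(),c["view"].ravel()])
cv2.imwrite(f"pics/{f}_raw.png",im)
ang=float(sys.argv[3]) if len(sys.argv)>3 else 0
def bon(P):
    P=np.array(P,float);d=P[[0,2]]-[96,110];ca,sa=np.cos(ang),np.sin(ang)
    return np.array([96+d[0]*ca+d[1]*sa,P[1],110-d[0]*sa+d[1]*ca])
pts=[bon(x) for x in[(-50,125,185),(-50,56,199),(-50,-15,201),(100,160,165),(100,-160,165),(-100,160,72),(-100,-160,72)]]
for P in pts:
    u=proj(c,W(P))[0];cv2.drawMarker(im,tuple(int(v) for v in u.round()),(0,255,0),cv2.MARKER_CROSS,9,1)
cv2.imwrite(f"pics/{f}.png",im);print(p.round(1),o["ft_force"].round(1),o["qpos"].round(2),o["t"])
E
python3 look.py wrist c1
```

```text
[468.4  -7.6 299.5] [0.3 0.1 0.2] [-0.04  0.09  1.87  0.    1.18  0.21] 1.7333
```

View pics/c1.png

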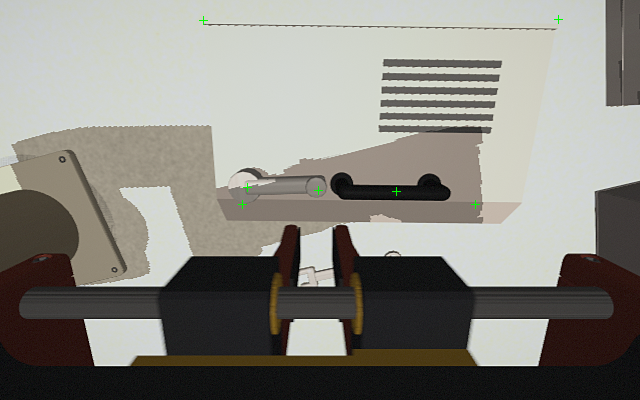

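Run:
```python
import cv2
a=cv2.imread("pics/c1_raw.png")[140:240,190:540];cv2.imwrite("pics/c2.png",cv2.resize(a,None,fx=2.2,fy=2.2,interpolation=cv2.INTER_CUBIC))
```

```text
(no output)
```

View pics/c2.png

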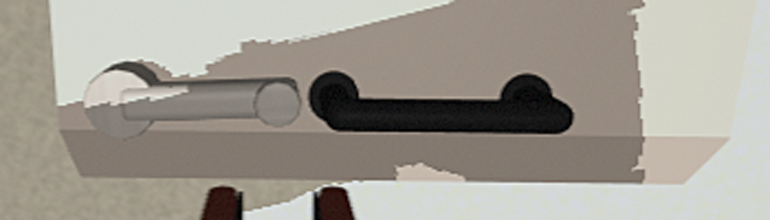

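```bash
cat >> fit.py <<'E'
print("---")
d=np.load("pics/c1.npy");c=dict(K=d[:9].reshape(3,3),view=d[9:].reshape(4,4))
u=np.array([(315.9,187.3),(395,192.7),(242.3,186.4),(204,24),(556,28.5)]);P=np.array([(-50,56,199),(-50,-15,201),(-50,125,191),(100,160,165),(100,-160,165)],float)
res0=lambda q:(proj(c,T(q,P))-u).ravel()
b=least_squares(res0,best.x,loss="soft_l1",x_scale=[100,100,1]);print(b.x,b.x[2]-2*np.pi);print(b.fun.reshape(-1,2).round(1))
E
python3 fit.py
```

```text
[537.03390881  31.22083469   7.60672291] 15.788180170512597
[[-0.2  0.3]
 [-0.5 -1.4]
 [-0.9  3.7]
 [-1.6  0.5]
 [-1.9 -0.7]
 [-1.1  0.4]
 [-2.6 -0.4]
 [-1.3 -1.2]
 [-1.6  2.2]
 [-0.8  1.3]
 [-1.  -1.6]
 [-0.6  1.8]]
---
[535.23541468  29.37259401   7.58239794] 1.2992126367992594
[[-0.5  3.8]
 [-2.2  0.8]
 [ 0.4  1. ]
 [ 0.1 -6.1]
 [ 2.  -1.7]]
```

```bash
cat >> fit.py <<'E'
print("---")
w=np.array([0,1,1,1,1])[:,None]
resA=lambda q:np.r_[((proj(c,T(q,P))-u)*w).ravel(),res(q)*.4]
b=least_squares(resA,best.x,x_scale=[100,100,1]);print(b.x,b.x[2]-2*np.pi);print(((proj(c,T(b.x,P))-u)).round(1));print(res(b.x).reshape(-1,2).round(1))
E
python3 fit.py | sed '1,/---/d'
```

```text
[535.23541468  29.37259401   7.58239794] 1.2992126367992594
[[-0.5  3.8]
 [-2.2  0.8]
 [ 0.4  1. ]
 [ 0.1 -6.1]
 [ 2.  -1.7]]
---
[534.99175169  28.11699568   7.59002387] 1.306838565750251
[[ 0.   5.6]
 [-1.8  2. ]
 [ 1.   3.3]
 [-0.4 -3. ]
 [ 1.2 -1.7]]
[[-1.7 -1.4]
 [-0.8 -1.6]
 [-2.2  1.9]
 [-2.   0.3]
 [-1.5 -1.2]
 [-1.1 -0.5]
 [-2.4 -0.3]
 [-0.1 -0.4]
 [-2.4  2.8]
 [-0.4  2.7]
 [-1.5 -1.1]
 [-0.5  2.7]]
```

```bash
cat >> fit.py <<'E'
print("---X")
def setx(x):
    P[3:,0]=x
    for (_,_,PP) in obs:
        PP[(PP[:,2]==165)&(PP[:,0]>0),0]=x
def resB(q): setx(q[3]); return resA(q)
b=least_squares(resB,np.r_[best.x,97],x_scale=[100,100,1,100]);print(b.x,b.x[2]-2*np.pi);print(((proj(c,T(b.x,P))-u)).round(1));print(res(b.x).reshape(-1,2).round(1))
E
python3 fit.py | sed '1,/---X/d'
```

```text
[535.79615601  30.76119416   7.59270827  95.343259  ] 1.3095229589987332
[[ 0.3  2.9]
 [-1.3 -1. ]
 [ 1.1  0.8]
 [-0.4 -0.2]
 [ 0.7  0.1]]
[[-1.9 -1.8]
 [-1.4 -2.1]
 [-1.6  2.8]
 [-1.4  0.9]
 [-1.1 -0.7]
 [-0.6  0. ]
 [-2.1  0.1]
 [ 0.1 -0.1]
 [-2.6  2.2]
 [-0.9  2. ]
 [-1.8 -1.6]
 [-1.   2.2]]
```

```bash
sed -i 's/^Q=.*/Q=np.array([535.8,30.8,1.3095])/' h.py
cat >> h.py <<'E'
def lev(th,d,r=60,z=187):
    return W((-50+r*np.sin(th)-d*np.cos(th),125-r*np.cos(th)-d*np.sin(th),z)), rot([0,0,-1],Wd((np.sin(th),-np.cos(th),0)))
E
python3 - <<'E'
from h import *
p,r=lev(0,34,z=235);print(row(p,r))
p2,r2=lev(0,34);print(row(p2,r2,p,r))
for t in np.linspace(0,1.47,14):
    q=lev(t,17);print(round(t,2),row(q[0],q[1],p2,r2))
E
```

```text
[ 6.465e+00 -3.001e+00 -1.001e+00  1.500e-02 -1.000e-03 -0.000e+00]
[4.8 0.  0.  0.  0.  0. ]
0.0 [0.  1.7 0.  0.  0.  0. ]
0.11 [ 0.     2.388  0.154 -0.113  0.     0.   ]
0.23 [ 0.     3.089  0.228 -0.226  0.     0.   ]
0.34 [ 0.     3.793  0.224 -0.339  0.     0.   ]
0.45 [ 0.     4.493  0.14  -0.452  0.     0.   ]
0.57 [ 0.     5.179 -0.023 -0.565  0.     0.   ]
0.68 [ 0.     5.842 -0.262 -0.678  0.     0.   ]
0.79 [ 0.     6.474 -0.574 -0.792  0.     0.   ]
0.9 [ 0.     7.067 -0.956 -0.905  0.     0.   ]
1.02 [ 0.     7.612 -1.401 -1.018  0.     0.   ]
1.13 [ 0.     8.104 -1.906 -1.131  0.     0.   ]
1.24 [ 0.     8.536 -2.463 -1.244  0.     0.   ]
1.36 [ 0.     8.902 -3.065 -1.357  0.     0.   ]
1.47 [ 0.     9.198 -3.705 -1.47   0.     0.   ]
```

Request:
servo_tool:
  plan:
    - [[0,-3,-1,0.015,0,0,0],[3,-3,-1,0.015,0,0,0],[6.5,-3,-1,0.015,0,0,0],[6.5,-3,-1,0.015,0,0,0],[8.5,-3,-1,0.015,0,0,0],[8.5,-3,-1,0.015,0,0,0]]

```text
t: 2.28
ee_pos: [450.3, -32.8, 213.5]
orientation: [0.204, 1.565, -0.204]
ft_force: [0.1, 0.4, -0.1]
width: 0.7
```

```bash
python3 look.py wrist c3;python3 look.py side c4
python3 - <<'E'
from h import *
p,r=lev(0,34);print(row(p,r))
E
```

```text
[450.3 -32.8 213.5] [ 0.1  0.4 -0.1] [-0.1   0.17  2.    0.    0.98  0.16] 2.2833
[451.  -33.  214.8] [-0.4  0.5  0. ] [-0.1   0.17  2.    0.    0.98  0.16] 2.3333
[ 2.871e+00 -4.400e-02 -4.700e-02  1.000e-03 -1.000e-03  0.000e+00]
```

View pics/c3.png

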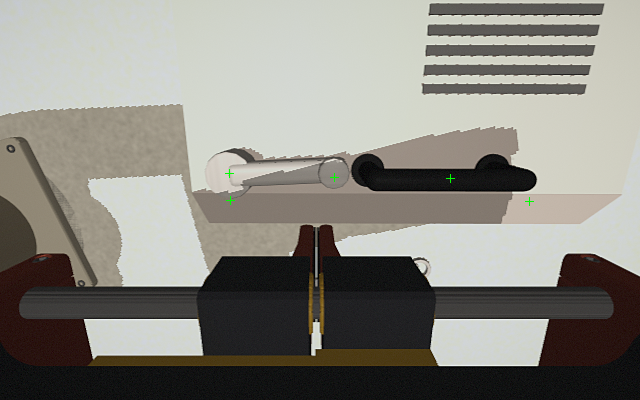

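View pics/c4.png

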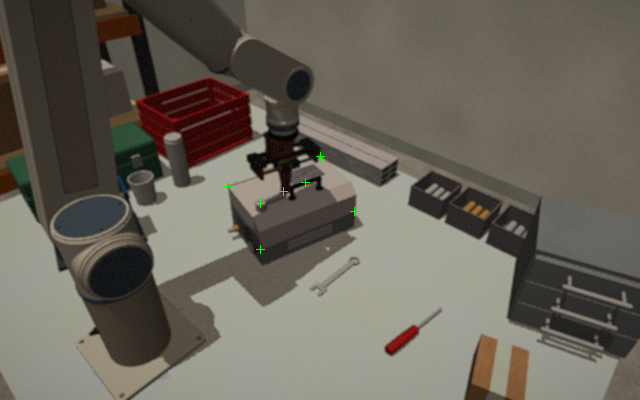

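Request:
servo_tool:
  plan:
    - [[1.5,0,0,0,0,0,0],[2.9,0,0,0,0,0,0],[2.9,0,0,0,0,0,0],[2.9,0.9,0,0,0,0,0],[2.9,1.7,0,0,0,0,0],[2.9,2.4,0.15,-0.11,0,0,0]]

```text
t: 2.88
ee_pos: [460.6, -10.6, 187.3]
orientation: [0.119, 1.565, -0.12]
ft_force: [-1.0, -2.3, -0.5]
width: 0.5
```

Run:
```python
from h import *
o,p,r=cur();print(p,o["ft_force"])
for t in np.arange(.11,1.5,.12):
    q=lev(t,17);print(round(t,2),row(q[0],q[1]))
```

```text
[460.55664608 -10.64405564 187.34421895] [-1.04766347 -2.26278689 -0.45908216]
0.11 [ 0.034 -0.067 -0.16  -0.001  0.002  0.   ]
0.23 [ 0.034  0.664  0.    -0.121  0.002  0.   ]
0.35 [ 0.034  1.409  0.071 -0.241  0.002  0.   ]
0.47 [ 3.400e-02  2.156e+00  5.300e-02 -3.610e-01  2.000e-03  1.000e-03]
0.59 [ 3.400e-02  2.896e+00 -5.500e-02 -4.810e-01  2.000e-03  1.000e-03]
0.71 [ 3.300e-02  3.618e+00 -2.510e-01 -6.010e-01  2.000e-03  1.000e-03]
0.83 [ 3.200e-02  4.311e+00 -5.320e-01 -7.210e-01  2.000e-03  1.000e-03]
0.95 [ 3.200e-02  4.966e+00 -8.930e-01 -8.410e-01  2.000e-03  1.000e-03]
1.07 [ 3.000e-02  5.573e+00 -1.331e+00 -9.610e-01  2.000e-03  1.000e-03]
1.19 [ 2.900e-02  6.122e+00 -1.838e+00 -1.081e+00  2.000e-03  1.000e-03]
1.31 [ 2.800e-02  6.608e+00 -2.407e+00 -1.201e+00  2.000e-03  2.000e-03]
1.43 [ 2.600e-02  7.021e+00 -3.030e+00 -1.321e+00  2.000e-03  2.000e-03]
```

Contact is made at about 2.5 N. Next I follow the arc.

Request:
servo_tool:
  plan:
    - [[0,0.65,0,-0.12,0,0,0],[0,1.4,0.05,-0.24,0,0,0],[0,2.15,0.05,-0.36,0,0,0],[0,2.9,-0.05,-0.48,0,0,0],[0,3.6,-0.25,-0.6,0,0,0],[0,4.3,-0.53,-0.72,0,0,0],[0,4.95,-0.9,-0.84,0,0,0]]

```text
t: 3.47
ee_pos: [459.6, 39.9, 187.5]
orientation: [-0.544, 1.499, 0.542]
ft_force: [1.4, -1.9, 0.6]
width: 0.3
```

Run:
```python
from h import *
o,p,r=cur();print(p,o["ft_force"])
for t in np.arange(.95,1.6,.1):
    q=lev(t,17);print(round(t,2),row(q[0],q[1]))
```

```text
[459.56173063  39.87555372 187.4643968 ] [ 1.38836245 -1.86979505  0.56419762]
0.95 [ 0.046  0.014 -0.029  0.006  0.002  0.002]
1.05 [ 0.045  0.62   0.115 -0.094  0.002  0.002]
1.15 [ 0.044  1.238  0.197 -0.194  0.002  0.002]
1.25 [ 0.043  1.861  0.217 -0.294  0.002  0.003]
1.35 [ 4.100e-02  2.483e+00  1.740e-01 -3.940e-01  2.000e-03  3.000e-03]
1.45 [ 4.000e-02  3.098e+00  7.000e-02 -4.940e-01  2.000e-03  3.000e-03]
1.55 [ 3.800e-02  3.699e+00 -9.500e-02 -5.940e-01  2.000e-03  3.000e-03]
```

Request:
servo_tool:
  plan:
    - [[0,0.62,0.11,-0.1,0,0,0],[0,1.24,0.2,-0.2,0,0,0],[0,1.86,0.22,-0.3,0,0,0],[0,2.48,0.17,-0.4,0,0,0],[0,3.1,0.07,-0.5,0,0,0],[0,3.4,0,-0.55,0,0,0],[0,3.4,0,-0.55,0,0,0]]

```text
t: 4.05
ee_pos: [437.7, 66.0, 187.4]
orientation: [-0.965, 1.344, 0.961]
ft_force: [0.8, -1.9, 1.5]
width: 0.6
```

Request:
servo_tool:
  plan:
    - [[0,-1,0,0,0,0,0],[0,-2,0,0,0,0,0],[-4,-2,0,0,0,0,4.5],[-8,-2,0,0,0,0,4.5],[-8,-2,0,0,0,0,4.5]]

```text
t: 4.47
ee_pos: [460.5, 58.8, 272.4]
orientation: [-0.962, 1.34, 0.954]
ft_force: [2.3, 0.2, 0.8]
width: 17.3
```

```bash
python3 look.py wrist c5
python3 - <<'E'
from h import *
Rt=rot([0,0,-1],Wd((1,0,0)))
print(row(W((-50,-15,260)),Rt))
print(row(W((-50,-15,196)),Rt))
E
```

```text
[460.5  58.8 272.4] [2.3 0.2 0.8] [ 0.1   0.11  1.92  0.    1.11 -1.14] 4.4667
[ 1.0240e+00 -1.0015e+01 -4.9980e+00 -7.3000e-02  3.0000e-03  7.0000e-03]
[ 7.424e+00 -9.970e+00 -5.021e+00 -7.300e-02  3.000e-03  7.000e-03]
```

View pics/c5.png

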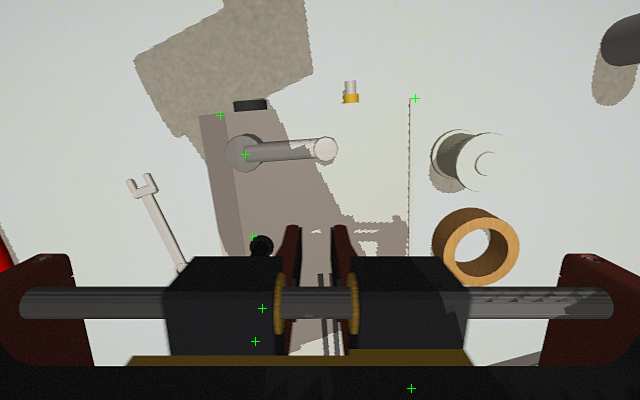

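Request:
servo_tool:
  plan:
    - [[0,-10,-5,-0.073,0,0,5],[0,-10,-5,-0.073,0,0,5],[1,-10,-5,-0.073,0,0,5],[3,-10,-5,-0.073,0,0,5],[3,-10,-5,-0.073,0,0,5]]

```text
t: 4.93
ee_pos: [532.5, -22.6, 231.8]
orientation: [-1.01, 1.327, 1.017]
ft_force: [-1.6, -0.2, -1.3]
width: 49.8
```

```bash
python3 look.py wrist c6; python3 look.py scene c7;python3 - <<'E'
from h import *
Rt=rot([0,0,-1],Wd((1,0,0)))
print(row(W((-50,-15,196)),Rt))
E
```

```text
[532.5 -22.6 231.8] [-1.6 -0.2 -1.3] [-0.06  0.27  1.81  0.    1.06 -1.37] 4.9333
[532.2 -21.9 233.2] [-0.8  0.2  0.1] [-0.06  0.27  1.81  0.    1.07 -1.37] 4.9833
[ 3.852e+00 -4.740e-01  1.330e-01  0.000e+00 -1.000e-03 -4.000e-03]
```

View pics/c6.png

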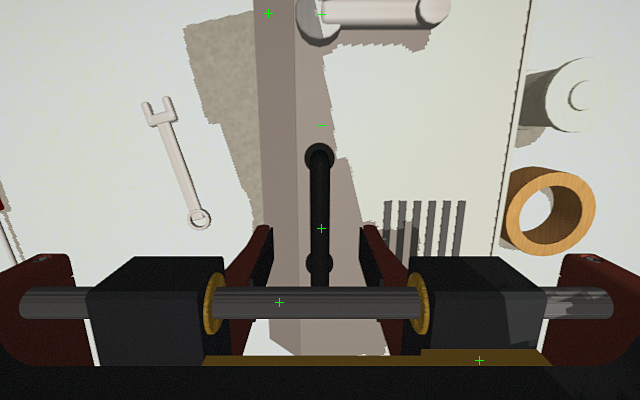

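View pics/c7.png

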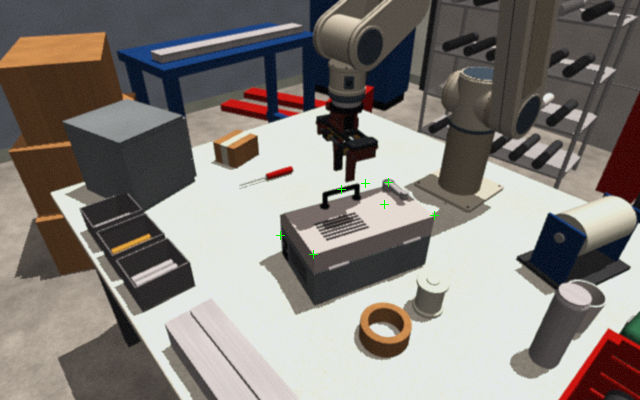

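The handle bar (column 320) sits centred between the fingers, so I'll descend and grip it.

Request:
servo_tool:
  plan:
    - [[1.5,-0.4,0.1,0,0,0,5],[3.0,-0.4,0.1,0,0,0,5],[3.7,-0.4,0.1,0,0,0,5],[3.7,-0.4,0.1,0,0,0,1],[3.7,-0.4,0.1,0,0,0,1],[3.7,-0.4,0.1,0,0,0,1],[3.7,-0.4,0.1,0,0,0,1],[3.7,-0.4,0.1,0,0,0,1]]

```text
t: 5.7
ee_pos: [538.1, -21.3, 199.7]
orientation: [-1.016, 1.32, 1.015]
ft_force: [-0.0, -0.0, 0.3]
width: 20.3
```

```bash
cat >> h.py <<'E'
def bon(P,a):
    P=np.array(P,float);d=P[[0,2]]-[96,110];ca,sa=np.cos(a),np.sin(a)
    return np.array([96+d[0]*ca+d[1]*sa,P[1],110-d[0]*sa+d[1]*ca])
E
python3 - <<'E'
from h import *
o,p,r=cur();print(p,o["ft_force"],o["width"]);
c=W((0,0,0))
h0=bon((-50,-15,201),0)
for a in(0.05,.1,.15,.2,.25,.27,.3):
    d=Wd(bon((-50,-15,201),a)-h0);print(a,row(p+d,r))
E
```

```text
[538.10061213 -21.32966861 199.73156445] [-0.01902263 -0.00458757  0.31303334] 20.292334188199284
0.05 [-0.718 -0.002  0.473  0.     0.     0.   ]
0.1 [-1.412 -0.003  0.982  0.     0.     0.   ]
0.15 [-2.079 -0.005  1.524  0.     0.     0.   ]
0.2 [-2.719 -0.007  2.1    0.     0.     0.   ]
0.25 [-3.328 -0.009  2.706  0.     0.     0.   ]
0.27 [-3.564 -0.01   2.957  0.     0.     0.   ]
0.3 [-3.907 -0.011  3.342  0.     0.     0.   ]
```

Request:
servo_tool:
  plan:
    - [[0.2,0,0,0,0,0,0.8],[0.2,0,0,0,0,0,0.8],[0.2,0,0,0,0,0,0.8],[0.2,0,0,0,0,0,0.8]]

```text
t: 6.03
ee_pos: [538.0, -21.5, 197.7]
orientation: [-1.016, 1.32, 1.015]
ft_force: [-2.1, -1.4, 7.4]
width: 8.7
```

Request:
servo_tool:
  plan:
    - [[-0.35,0,0.24,0,0,0,0.8],[-0.72,0,0.47,0,0,0,0.8],[-1.07,0,0.72,0,0,0,0.8],[-1.41,0,0.98,0,0,0,0.8],[-1.75,0,1.25,0,0,0,0.8],[-2.08,0,1.52,0,0,0,0.8],[-2.4,0,1.8,0,0,0,0.8],[-2.72,0,2.1,0,0,0,0.8]]

```text
t: 6.7
ee_pos: [543.1, -0.7, 224.4]
orientation: [-1.016, 1.321, 1.016]
ft_force: [0.0, 0.1, -0.2]
width: 8.0
```

```bash
python3 look.py wrist d1; python3 look.py scene d2;python3 look.py side d3
python3 - <<'E'
import cv2
a=cv2.imread("pics/d2_raw.png")[80:310,265:445];cv2.imwrite("pics/d4.png",cv2.resize(a,None,fx=2.6,fy=2.6,interpolation=cv2.INTER_CUBIC))
a=cv2.imread("pics/d3_raw.png")[100:280,215:370];cv2.imwrite("pics/d5.png",cv2.resize(a,None,fx=3.3,fy=3.3,interpolation=cv2.INTER_CUBIC))
E
```

```text
[543.1  -0.7 224.4] [ 0.   0.1 -0.2] [-0.02  0.29  1.8   0.    1.05 -1.33] 6.7
[ 5.436e+02 -4.000e-01  2.250e+02] [0.7 0.3 0.5] [-0.02  0.29  1.8   0.    1.05 -1.33] 6.75
[543.5  -0.6 224.7] [-0.6 -0.6  0.2] [-0.02  0.29  1.8   0.    1.05 -1.33] 6.8
```

View pics/d1.png

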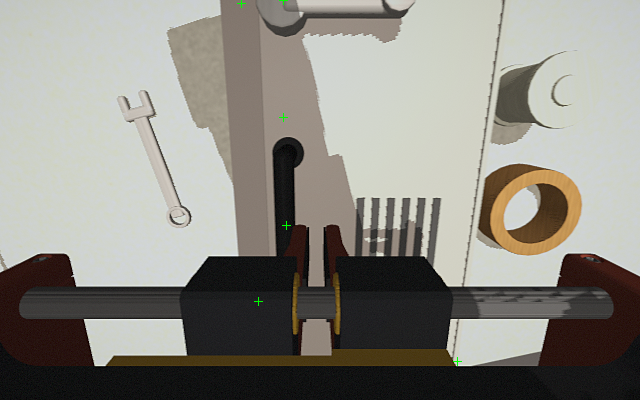

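View pics/d4.png

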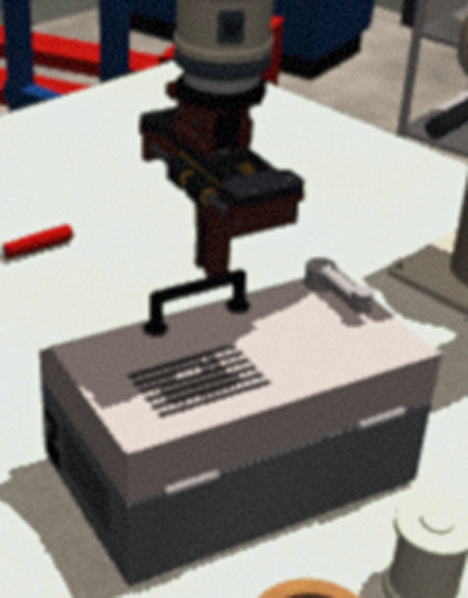

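View pics/d5.png

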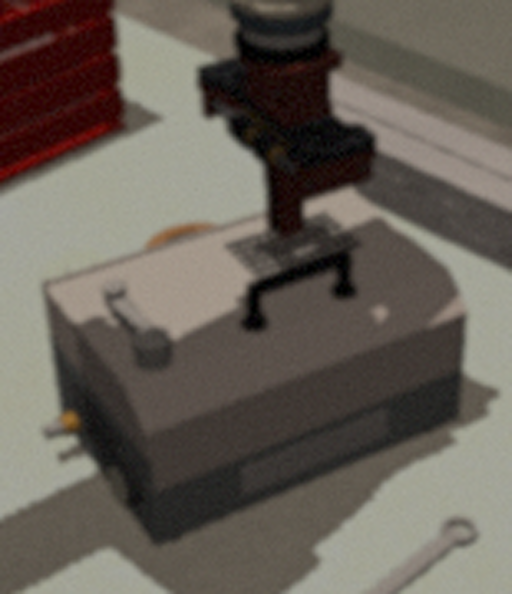

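Run:
```python
from h import *
o,p,r=cur()
for n,f,(x0,y0,x1,y1) in(("scene","d2",(300,130,400,220)),("side","d3",(260,120,350,210))):
    im=cv2.imread(f"pics/{f}_raw.png");d=np.load(f"pics/{f}.npy");c=dict(K=d[:9].reshape(3,3),view=d[9:].reshape(4,4))
    s=6;a=cv2.resize(im[y0:y1,x0:x1],None,fx=s,fy=s,interpolation=cv2.INTER_CUBIC)
    L=[(p+r.apply([14,0,0]),(0,255,0)),(p,(255,0,255))]+[(W((-50,y,201)),(0,0,255)) for y in(-60,-15,30)]+[(W((-50,y,165)),(255,255,0)) for y in(-53,23)]
    for P,col in L:
        u=((proj(c,P)[0]-[x0,y0]+.5)*s).astype(int);cv2.drawMarker(a,tuple(int(v) for v in u),col,cv2.MARKER_CROSS,14,2)
    cv2.imwrite(f"pics/{f}z.png",a)
```

```text
(no output)
```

View pics/d2z.png

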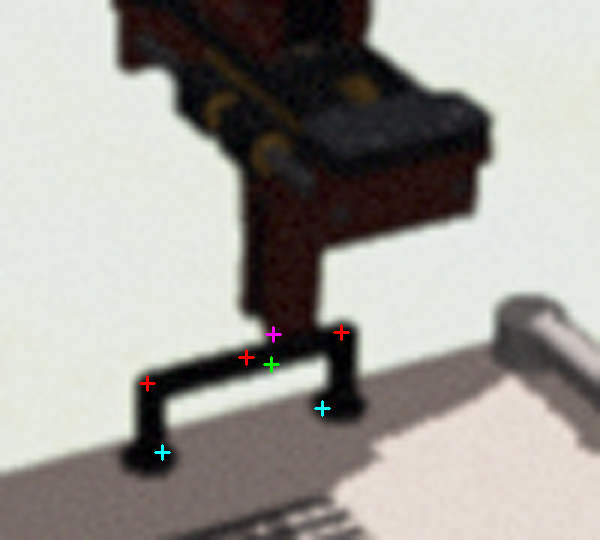

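View pics/d3z.png

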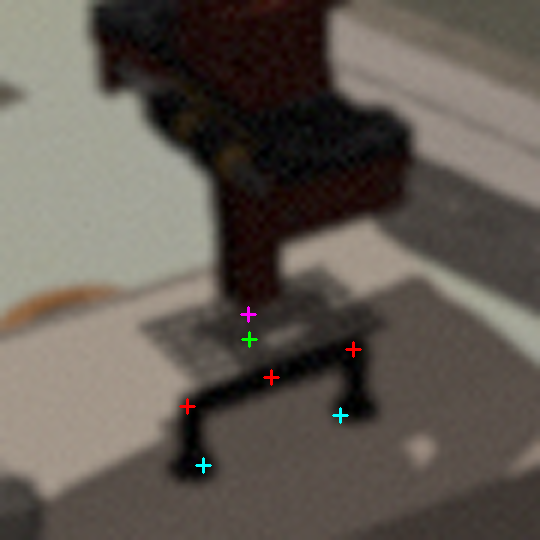

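Run:
```python
from h import *
o,p,r=cur();print(r.apply([1,0,0]))
Rt=rot([0,0,-1],Wd((1,0,0)))
print(row(W((-50,-15,240)),Rt))
```

```text
[ 4.96573194e-04 -4.35327442e-05 -9.99999876e-01]
[-1.567e+00  4.200e-02 -2.138e+00  2.000e-03  0.000e+00  0.000e+00]
```

Request:
servo_tool:
  plan:
    - [[-2,0,-0.5,0,0,0,6],[-2,0,-2.1,0,0,0,6],[-2,0,-2.1,0,0,0,6],[-2,0,-2.1,0,0,0,6],[-2,0,-2.1,0,0,0,6],[-2,0,-2.1,0,0,0,6],[-2,0,-2.1,0,0,0,6]]

```text
t: 7.43
ee_pos: [537.5, -21.0, 243.6]
orientation: [-1.015, 1.321, 1.017]
ft_force: [-0.7, -0.8, 1.2]
width: 51.3
```

```bash
python3 - <<'E'
from h import *
Rt=rot([0,0,-1],Wd((1,0,0)))
print(cur()[1],row(W((-50,-15,185)),Rt))
E
python3 look.py wrist e1; python3 look.py side e2
python3 - <<'E'
import cv2
a=cv2.imread("pics/e2_raw.png")[120:210,260:350];cv2.imwrite("pics/e2z.png",cv2.resize(a,None,fx=6,fy=6,interpolation=cv2.INTER_CUBIC))
E
```

```text
[537.52849002 -20.98659047 243.60382144] [ 5.86e+00 -0.00e+00 -4.10e-02  2.00e-03 -0.00e+00 -1.00e-03]
[537.5 -21.  243.6] [-0.7 -0.8  1.2] [-0.06  0.26  1.8   0.    1.08 -1.37] 7.4333
[537.6 -21.  243.7] [ 0.6 -0.8  0.6] [-0.06  0.26  1.8   0.    1.08 -1.37] 7.4833
```

View pics/e1.png

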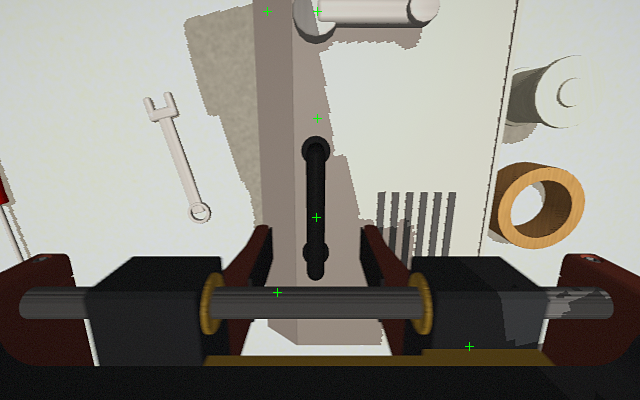

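View pics/e2z.png

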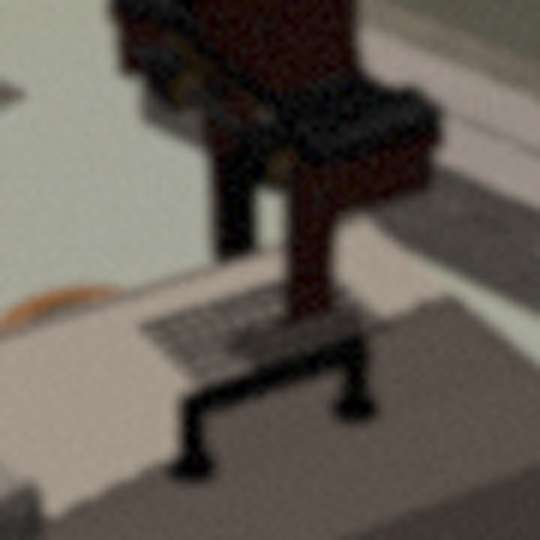

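Request:
servo_tool:
  plan:
    - [[2,0,0,0,0,0,5],[4,0,0,0,0,0,4],[5,0,0,0,0,0,4],[5.6,0,0,0,0,0,4],[5.9,0,0,0,0,0,4],[5.9,0,0,0,0,0,4]]

```text
t: 8.03
ee_pos: [537.7, -21.3, 184.8]
orientation: [-1.016, 1.321, 1.016]
ft_force: [0.5, -0.6, -0.3]
width: 40.0
```

Request:
servo_tool:
  plan:
    - [[0,0,0,0,0,0,0.5],[0,0,0,0,0,0,0.5],[0,0,0,0,0,0,0.5],[0,0,0,0,0,0,0.5],[0,0,0,0,0,0,0.5],[0,0,0,0,0,0,0.5],[0,0,0,0,0,0,0.5]]

```text
t: 8.62
ee_pos: [537.9, -21.6, 185.5]
orientation: [-1.016, 1.321, 1.015]
ft_force: [-0.7, -1.3, 4.0]
width: 13.1
```

Request:
servo_tool:
  plan:
    - [[0,0,0,0,0,0,0.5],[0,0,0,0,0,0,0.5],[-0.35,0,0.24,0,0,0,0.5],[-0.72,0,0.47,0,0,0,0.5],[-1.07,0,0.72,0,0,0,0.5],[-1.41,0,0.98,0,0,0,0.5]]

```text
t: 9.12
ee_pos: [539.9, -13.6, 198.1]
orientation: [-1.018, 1.323, 1.015]
ft_force: [3.1, -10.8, -8.2]
width: 13.4
```

Request:
servo_tool:
  plan:
    - [[-0.34,0,0.27,0,0,0,0.5],[-0.67,0,0.54,0,0,0,0.5],[-0.99,0,0.82,0,0,0,0.5],[-1.31,0,1.12,0,0,0,0.5],[-1.62,0,1.42,0,0,0,0.5],[-1.92,0,1.72,0,0,0,0.5],[-2.0,0,1.8,0,0,0,0.5]]

```text
t: 9.7
ee_pos: [544.4, 3.1, 218.8]
orientation: [-1.019, 1.325, 1.014]
ft_force: [0.0, -14.8, -2.7]
width: 13.4
```

```bash
cat > ang.py <<'E'
from h import *
o,p,r=cur()
# measured displacement vs grasp TCP
g=np.array([537.9,-21.6,185.5]);d=p-g;ax=Wd((1,0,0))
dx,dz=d@ax,d[2]
a=np.arctan2(91+dz,146-dx)-np.arctan2(91,146);print("ang",a,"r",np.hypot(91+dz,146-dx),o["ft_force"].round(1),o["width"],p.round(1))
E
python3 ang.py
```

```text
ang 0.24342641977930457 r 173.09135952243625 [  0.  -14.8  -2.7] 13.350849837385448 [544.4   3.1 218.8]
```

Request:
servo_tool:
  plan:
    - [[-0.3,0,0.1,0,0,0,0.5],[-0.5,0,0.25,0,0,0,0.5],[-0.5,0,0.25,0,0,0,0.5]]

```text
t: 9.95
ee_pos: [545.5, 7.0, 223.0]
orientation: [-1.017, 1.322, 1.015]
ft_force: [4.0, -4.8, -7.0]
width: 13.7
```

```bash
python3 ang.py
```

```text
ang 0.27743828717036756 r 173.34641114759515 [ 4.  -4.8 -7. ] 13.691349139155522 [545.5   7.  223. ]
```

Request:
servo_tool:
  plan:
    - [[-0.3,0,0.25,0,0,0,0.5],[-0.3,0,0.25,0,0,0,0.5],[-0.3,0,0.25,0,0,0,0.5]]

```text
t: 10.2
ee_pos: [545.0, 7.7, 223.9]
orientation: [-1.018, 1.327, 1.016]
ft_force: [7.4, -13.6, -22.4]
width: 13.3
```

```bash
python3 ang.py; python3 look.py side f1 0.27;  python3 look.py scene f2 0.27
python3 - <<'E'
import cv2
a=cv2.imread("pics/f1.png")[130:280,215:370];cv2.imwrite("pics/f1z.png",cv2.resize(a,None,fx=4,fy=4,interpolation=cv2.INTER_CUBIC))
E
```

```text
ang 0.2831322917349888 r 173.68392073780566 [  7.4 -13.6 -22.4] 13.323053696040708 [545.    7.7 223.9]
[545.    7.7 223.9] [  7.4 -13.6 -22.4] [-0.    0.3   1.8  -0.01  1.05 -1.31] 10.2
[545.    7.7 223.9] [  6.6 -13.6 -21.6] [-0.01  0.3   1.8  -0.01  1.05 -1.31] 10.25
```

View pics/f1z.png

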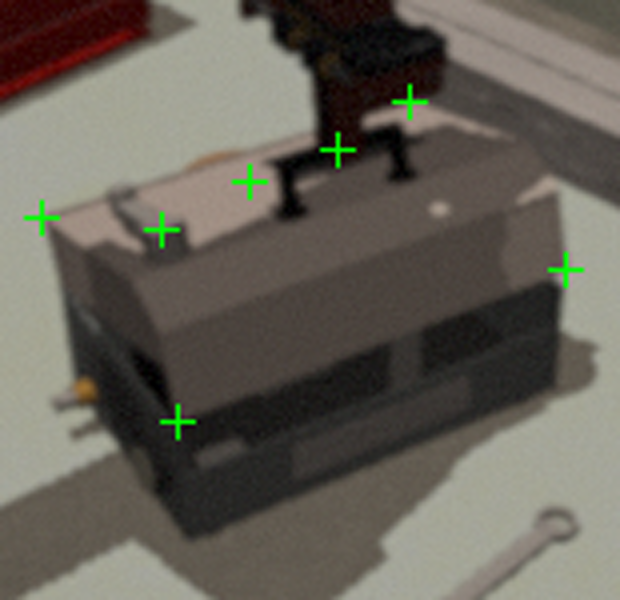

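The bonnet has reached its catch: the force jumped to 26 N. In the side view the catch shows as a lighter strip in the gap at crop (405,360), which is pixel (316,220).

Run:
```python
from h import *
d=np.load("pics/f1.npy");c=dict(K=d[:9].reshape(3,3),view=d[9:].reshape(4,4))
for y in(-85,-60,-50,-40,-35,-30,-25,-20,-10,0):
    print(y,[tuple(((proj(c,W((-80,y+e,z)))[0]-[215,130]+.5)*4).round(0)) for e,z in((-12,95),(12,95))])
```

```text
-85 [(np.float64(478.0), np.float64(315.0)), (np.float64(451.0), np.float64(326.0))]
-60 [(np.float64(450.0), np.float64(326.0)), (np.float64(422.0), np.float64(337.0))]
-50 [(np.float64(438.0), np.float64(331.0)), (np.float64(411.0), np.float64(342.0))]
-40 [(np.float64(427.0), np.float64(335.0)), (np.float64(399.0), np.float64(346.0))]
-35 [(np.float64(421.0), np.float64(337.0)), (np.float64(393.0), np.float64(348.0))]
-30 [(np.float64(415.0), np.float64(340.0)), (np.float64(388.0), np.float64(351.0))]
-25 [(np.float64(410.0), np.float64(342.0)), (np.float64(382.0), np.float64(353.0))]
-20 [(np.float64(404.0), np.float64(344.0)), (np.float64(376.0), np.float64(355.0))]
-10 [(np.float64(392.0), np.float64(349.0)), (np.float64(364.0), np.float64(360.0))]
0 [(np.float64(381.0), np.float64(353.0)), (np.float64(352.0), np.float64(365.0))]
```

Request:
servo_tool:
  plan:
    - [[0.4,0,-0.1,0,0,0,5],[0.4,0,-0.1,0,0,0,5],[0.4,0,-0.1,0,0,0,5],[0.4,0,-0.1,0,0,0,5],[0.4,0,-0.1,0,0,0,5]]

```text
t: 10.72
ee_pos: [546.1, 9.7, 223.6]
orientation: [-1.016, 1.32, 1.016]
ft_force: [-1.1, 0.4, 0.6]
width: 43.0
```

Run:
```python
from h import *
Rt=rot([0,0,-1],-Wd((0,1,0)))
print(W((-210,-35,330)),row(W((-210,-35,330)),Rt))
```

```text
[ 515.36200723 -181.11339847  330.        ] [-1.0648e+01 -1.9360e+00 -1.9226e+01  1.5730e+00  1.0000e-03  0.0000e+00]
```

Request:
servo_tool:
  plan:
    - [[-3,0,0,0,0,0,5],[-7,0,0,0,0,0,5],[-10,0,-1,0.12,0,0,5],[-10.6,-0.5,-4,0.24,0,0,5],[-10.6,-0.8,-7,0.36,0,0,4],[-10.6,-1.2,-10,0.48,0,0,3],[-10.6,-1.5,-13,0.6,0,0,2],[-10.6,-1.9,-16,0.72,0,0,0]]

```text
t: 11.38
ee_pos: [522.8, -151.1, 329.9]
orientation: [-0.459, 1.521, 0.458]
ft_force: [0.2, 0.4, 0.5]
width: 26.9
```

Run:
```python
from h import *
o,p,r=cur();print(o["qpos"].round(2),o["ft_force"].round(1))
Rt=rot([0,0,-1],-Wd((0,1,0)))
print(row(W((-210,-35,330)),Rt))
```

```text
[-0.3   0.19  1.69  0.    1.27 -0.89] [0.2 0.4 0.5]
[-1.100e-02 -2.088e+00 -2.279e+00  8.470e-01  1.000e-03  0.000e+00]
```

Request:
servo_tool:
  plan:
    - [[0,-2,-2.3,0.12,0,0,0],[0,-2,-2.3,0.24,0,0,0],[0,-2,-2.3,0.36,0,0,0],[0,-2,-2.3,0.48,0,0,0],[0,-2,-2.3,0.6,0,0,0],[0,-2,-2.3,0.72,0,0,0],[0,-2,-2.3,0.84,0,0,0],[0,-2,-2.3,0.84,0,0,0]]

```text
t: 12.05
ee_pos: [515.3, -179.4, 329.6]
orientation: [0.199, 1.561, -0.199]
ft_force: [-1.0, -0.2, -0.3]
width: 0.9
```

```bash
cat >> h.py <<'E'
def pit(a):  # tool pitched down by a from horizontal, toward comp +x
    return rot(Wd((np.cos(a),0,-np.sin(a))),-Wd((0,1,0)))
E
python3 - <<'E'
from h import *
o,p,r=cur();print(o["qpos"].round(2),p)
for a in (60,40,20): print(row(W((-230,-35,330)),pit(np.radians(a))))
E
```

```text
[-0.36  0.19  1.68  0.    1.27 -0.1 ] [ 515.29522034 -179.36214789  329.59784969]
[-4.100e-02 -2.168e+00  3.400e-02  8.000e-03 -1.000e-03  5.230e-01]
[-0.041 -2.168  0.034  0.008 -0.003  0.872]
[-0.041 -2.168  0.034  0.008 -0.004  1.222]
```

Request:
servo_tool:
  plan:
    - [[0,-2,0,0.008,0,0.12,0],[0,-2,0,0.008,0,0.24,0],[0,-2,0,0.008,0,0.36,0],[0,-2,0,0.008,0,0.48,0],[0,-2,0,0.008,0,0.6,0],[0,-2,0,0.008,0,0.72,0],[0,-2,0,0.008,0,0.84,0],[0,-2,0,0.008,0,0.96,0]]

```text
t: 12.72
ee_pos: [510.6, -199.9, 330.3]
orientation: [0.913, 1.308, 0.556]
ft_force: [0.3, 0.0, -0.0]
width: 0.8
```

Run:
```python
from h import *
o,p,r=cur();print(o["qpos"].round(2),p, np.degrees(np.arcsin(-r.apply([1,0,0])[2])))
for z in(230,150,110):print(row(W((-190,-35,z)),pit(np.radians(15))))
```

```text
[-0.81  0.46  1.63  0.78  1.67 -0.74] [ 510.59084701 -199.89842629  330.27650242] 34.731535630071654
[ 8.949e+00 -5.997e+00 -2.800e-02  6.000e-03 -5.000e-03  3.440e-01]
[ 1.3507e+01 -1.2572e+01 -5.2000e-02  6.0000e-03 -5.0000e-03  3.4400e-01]
[ 1.5786e+01 -1.5859e+01 -6.4000e-02  6.0000e-03 -5.0000e-03  3.4400e-01]
```

Request:
servo_tool:
  plan:
    - [[2,-1.8,0,0,0,0.1,0],[4,-3.6,0,0,0,0.2,0],[6,-5.5,0,0,0,0.3,0],[8,-7.2,0,0,0,0.344,0],[10,-9,0,0,0,0.344,0],[12,-11,0,0,0,0.344,0],[13.5,-12.6,0,0,0,0.344,0],[13.5,-12.6,0,0,0,0.344,0]]

```text
t: 13.38
ee_pos: [518.3, -160.1, 145.0]
orientation: [1.151, 1.164, 0.817]
ft_force: [-0.5, 0.1, -0.2]
width: 0.3
```

```bash
python3 look.py side g1 0.27;python3 look.py wrist g2 0.27
python3 - <<'E'
from h import *
o,p,r=cur();print(o["qpos"].round(2),p, np.degrees(np.arcsin(-r.apply([1,0,0])[2])))
a=15
for x,z in((-140,110),(-90,97),(-80,94)):print(row(W((x,-35,z)),pit(np.radians(a))))
n,f,(x0,y0,x1,y1)="side","g1",(250,150,390,270)
im=cv2.imread(f"pics/{f}_raw.png");d=np.load(f"pics/{f}.npy");c=dict(K=d[:9].reshape(3,3),view=d[9:].reshape(4,4))
s=5;a=cv2.resize(im[y0:y1,x0:x1],None,fx=s,fy=s,interpolation=cv2.INTER_CUBIC)
L=[(p+r.apply([14,0,0]),(0,255,0)),(p,(255,0,255))]
for P,col in L:
    u=((proj(c,P)[0]-[x0,y0]+.5)*s).astype(int);cv2.drawMarker(a,tuple(int(v) for v in u),col,cv2.MARKER_CROSS,14,2)
cv2.imwrite(f"pics/{f}z.png",a)
E
```

```text
[ 518.3 -160.1  145. ] [-0.5  0.1 -0.2] [-0.82  0.87  1.68  0.95  1.64 -1.08] 13.3833
[ 518.9 -160.9  147.2] [-0.2 -0.3 -0.2] [-0.82  0.87  1.68  0.95  1.64 -1.08] 13.4333
[-0.82  0.87  1.68  0.95  1.64 -1.07] [ 519.43071714 -161.62531458  148.66318833] 15.23024138883437
[ 5.851e+00 -2.414e+00  1.510e-01 -0.000e+00 -7.000e-03  4.000e-03]
[ 1.1017e+01 -2.3550e+00  1.8600e-01 -0.0000e+00 -7.0000e-03  4.0000e-03]
[ 1.206e+01 -2.381e+00  1.930e-01 -0.000e+00 -7.000e-03  4.000e-03]
```

View pics/g1z.png

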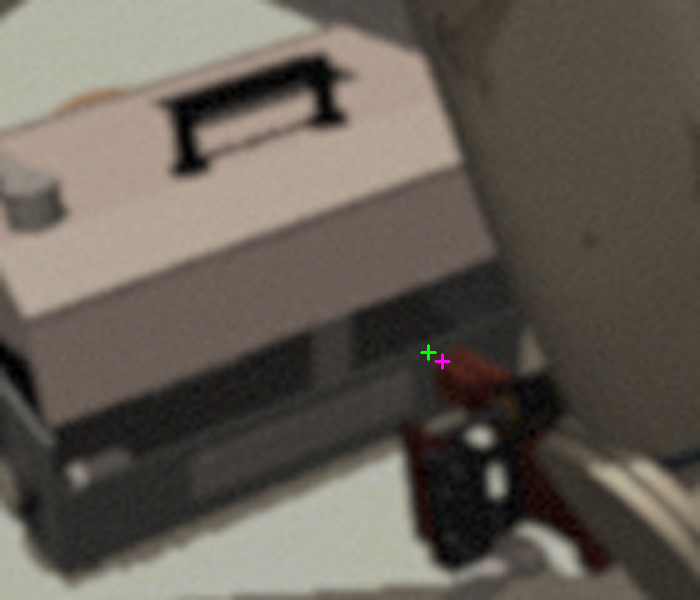

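View pics/g2.png

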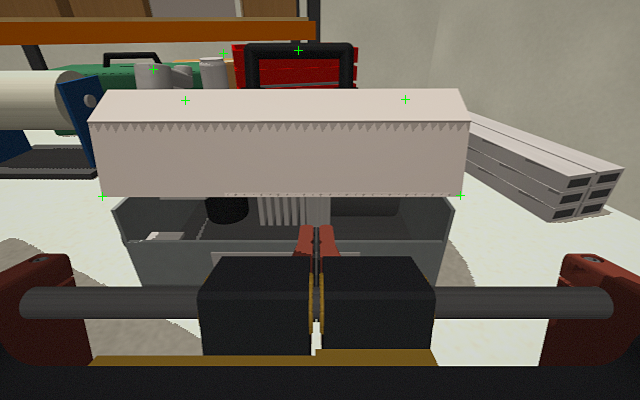

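View pics/g1.png

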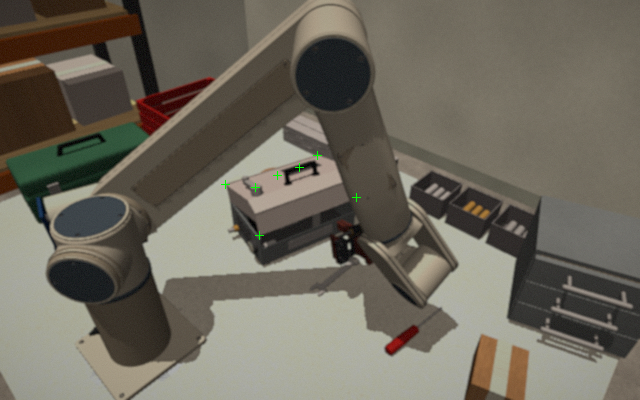

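Request:
servo_tool:
  plan:
    - [[2,-1.2,0.1,0,0,0,0],[4,-2.4,0.15,0,0,0,0],[5.9,-2.4,0.15,0,0,0,0],[7.5,-2.4,0.15,0,0,0,0],[9,-2.4,0.15,0,0,0,0],[9,-2.4,0.15,0,0,0,0],[9,-2.4,0.15,0,0,0,0]]

```text
t: 14.07
ee_pos: [541.3, -83.9, 102.6]
orientation: [1.147, 1.162, 0.816]
ft_force: [-0.4, -0.1, -0.1]
width: 0.9
```

```bash
cat > where.py <<'E'
from h import *
o,p,r=cur();q=T([0,0,-Q[2]],p-[Q[0],Q[1],0])[0];print("comp",q.round(1),"f_comp",T([0,0,-Q[2]],o["ft_force"])[0].round(1),"pitch",np.degrees(np.arcsin(-r.apply([1,0,0])[2])).round(1),o["qpos"].round(2),o["width"].round(1),o["t"])
E
python3 where.py; python3 look.py wrist g3 0.27
```

```text
[541.3 -83.9 102.6] [-0.4 -0.1 -0.1] [-0.71  0.92  1.75  1.05  1.53 -1.15] 14.0667Traceback (most recent call last):
  File "where.py", line 2, in <module>
    o,p,r=cur();q=T([0,0,-Q[2]],p-[Q[0],Q[1],0])[0];print("comp",q.round(1),"f_comp",T([0,0,-Q[2]],o["ft_force"])[0].round(1),"pitch",np.degrees(np.arcsin(-r.apply([1,0,0])[2])).round(1),o["qpos"].round(2),o["width"].round(1),o["t"])
                                                                                                                                                                                                              ^^^^^^^^^^^^^^^^
AttributeError: 'float' object has no attribute 'round'
```

View pics/g3.png

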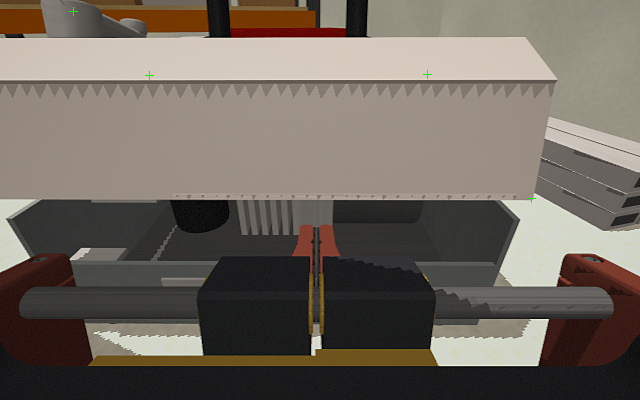

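```bash
sed -i 's/o\["width"\].round(1),o\["t"\]/round(o["width"],1),round(o["t"],2)/' where.py; python3 where.py
```

```text
comp [-110.   -35.2  102.5] f_comp [-0.4  0.4  0.3] pitch 15.3 [-0.71  0.92  1.75  1.05  1.53 -1.15] 0.2 14.12
```

Request:
servo_tool:
  plan:
    - [[0.8,0.1,0,0,0,0,0],[1.5,0.3,0,0,0,0,0],[2.0,0.4,0,0,0,0,0],[2.4,0.5,0,0,0,0,0]]

```text
t: 14.45
ee_pos: [547.2, -60.0, 100.2]
orientation: [1.15, 1.162, 0.815]
ft_force: [-0.2, -0.4, -0.5]
width: 0.7
```

```bash
python3 where.py
```

```text
comp [-84.8 -34.5 100.2] f_comp [-0.4  0.  -0.5] pitch 15.3 [-0.67  0.92  1.77  1.09  1.5  -1.15] 0.7 14.45
```

Request:
servo_tool:
  plan:
    - [[0.5,0.13,0,0,0,0,0],[1.0,0.26,0,0,0,0,0],[1.0,0.26,0,0,0,0,0]]

```text
t: 14.7
ee_pos: [549.9, -49.8, 99.9]
orientation: [1.149, 1.163, 0.815]
ft_force: [0.4, -0.0, -0.1]
width: 0.6
```

```bash
python3 where.py
```

```text
comp [-74.2 -34.4  99.9] f_comp [ 0.1 -0.4 -0.1] pitch 15.3 [-0.65  0.92  1.78  1.1   1.49 -1.16] 0.6 14.7
```

Request:
servo_tool:
  plan:
    - [[0.3,0.08,0,0,0,0,0],[0.5,0.13,0,0,0,0,0],[0.5,0.13,0,0,0,0,0]]

```text
t: 14.95
ee_pos: [551.1, -45.5, 99.6]
orientation: [1.149, 1.163, 0.815]
ft_force: [0.0, -1.8, -0.9]
width: 0.2
```

```bash
python3 where.py
```

```text
comp [-69.7 -34.4  99.6] f_comp [-1.7 -0.5 -0.9] pitch 15.3 [-0.65  0.92  1.78  1.11  1.49 -1.16] 0.2 14.95
```

Request:
servo_tool:
  plan:
    - [[0.3,0.08,0,0,0,0,0],[0.6,0.16,0,0,0,0,0],[0.6,0.16,0,0,0,0,0]]

```text
t: 15.2
ee_pos: [552.8, -39.2, 99.9]
orientation: [1.15, 1.162, 0.815]
ft_force: [-0.1, -1.8, -0.9]
width: 1.1
```

```bash
python3 where.py
```

```text
comp [-63.3 -34.5  99.9] f_comp [-1.8 -0.3 -0.9] pitch 15.3 [-0.63  0.92  1.79  1.12  1.48 -1.16] 1.1 15.2
```

Request:
servo_tool:
  plan:
    - [[0.3,0.08,0,0,0,0,0],[0.6,0.16,0,0,0,0,0],[0.6,0.16,0,0,0,0,0]]

```text
t: 15.45
ee_pos: [554.4, -33.0, 100.0]
orientation: [1.15, 1.162, 0.816]
ft_force: [0.3, -0.3, 0.2]
width: 0.5
```

```bash
python3 where.py;  python3 look.py side k1 0.27;python3 look.py wrist k2 0.27
python3 - <<'E'
from h import *
o,p,r=cur()
n,f,(x0,y0,x1,y1)="side","k1",(250,150,390,270)
im=cv2.imread(f"pics/{f}_raw.png")
cv2.imwrite(f"pics/{f}z.png",cv2.resize(im[y0:y1,x0:x1],None,fx=5,fy=5,interpolation=cv2.INTER_CUBIC))
E
```

```text
comp [-56.9 -34.4 100. ] f_comp [-0.2 -0.4  0.2] pitch 15.3 [-0.62  0.91  1.79  1.13  1.48 -1.16] 0.5 15.45
[554.4 -33.  100. ] [ 0.3 -0.3  0.2] [-0.62  0.91  1.79  1.13  1.48 -1.16] 15.45
[554.2 -32.9 100.2] [ 0.9  0.2 -0.4] [-0.62  0.91  1.79  1.13  1.48 -1.16] 15.5
```

View pics/k1z.png

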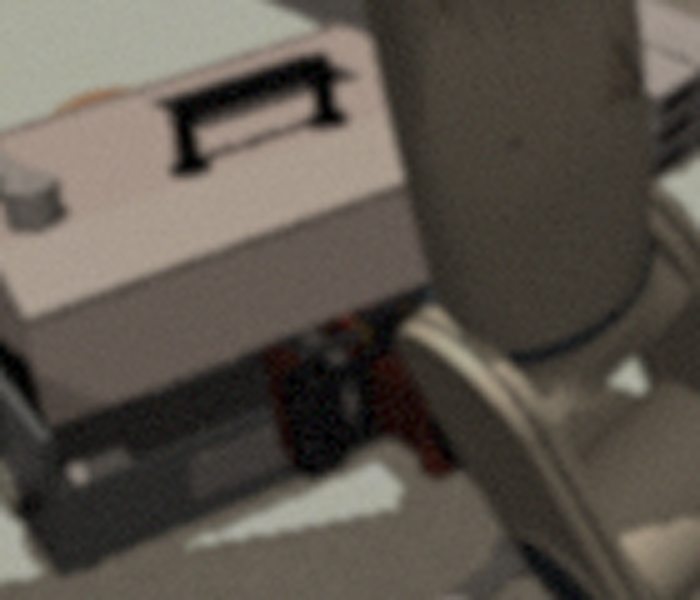

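View pics/k2.png

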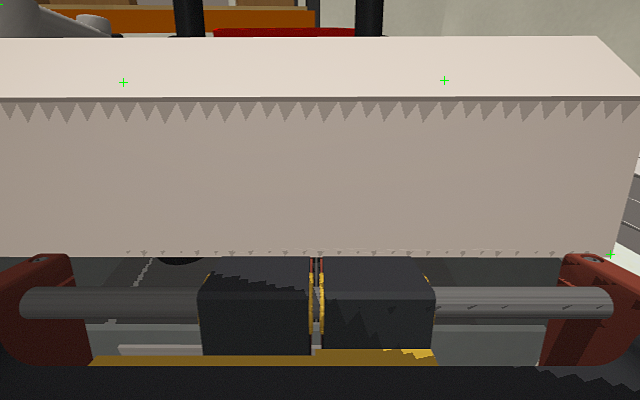

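Request:
servo_tool:
  plan:
    - [[0.3,0.08,0,0,0,0,0],[0.5,0.13,0,0,0,0,0]]

```text
t: 15.72
ee_pos: [555.0, -31.0, 99.7]
orientation: [1.146, 1.162, 0.813]
ft_force: [-22.6, -44.0, 7.0]
width: 0.2
```

```bash
python3 where.py
```

```text
comp [-54.8 -34.5  99.7] f_comp [-48.3  10.4   7. ] pitch 15.5 [-0.62  0.91  1.8   1.13  1.47 -1.16] 0.2 15.72
```

Request:
servo_tool:
  plan:
    - [[-0.6,-0.15,0,0,0,0,0],[-1.2,-0.3,0,0,0,0,0],[-2.4,-0.6,0,0,0,0,0],[-4.5,-1.0,0,0,0,0,0],[-7,-1.5,0,0,0,0,0]]

```text
t: 16.13
ee_pos: [536.8, -97.4, 103.9]
orientation: [1.15, 1.164, 0.817]
ft_force: [1.0, -0.7, -0.4]
width: 0.2
```

```bash
python3 where.py;  python3 look.py side l1 0.27;python3 look.py wrist l2 0.27
python3 - <<'E'
from h import *
n,f,(x0,y0,x1,y1)="side","l1",(230,150,370,270)
im=cv2.imread(f"pics/{f}_raw.png")
cv2.imwrite(f"pics/{f}z.png",cv2.resize(im[y0:y1,x0:x1],None,fx=5,fy=5,interpolation=cv2.INTER_CUBIC))
E
```

```text
comp [-123.6  -34.1  103.9] f_comp [-0.5 -1.2 -0.4] pitch 15.2 [-0.73  0.92  1.74  1.03  1.54 -1.14] 0.2 16.13
[536.8 -97.4 103.9] [ 1.  -0.7 -0.4] [-0.73  0.92  1.74  1.03  1.54 -1.14] 16.1333
[ 537.2 -102.3  104.1] [-0.3 -3.4  1.1] [-0.73  0.92  1.73  1.03  1.54 -1.14] 16.1833
```

View pics/l1z.png

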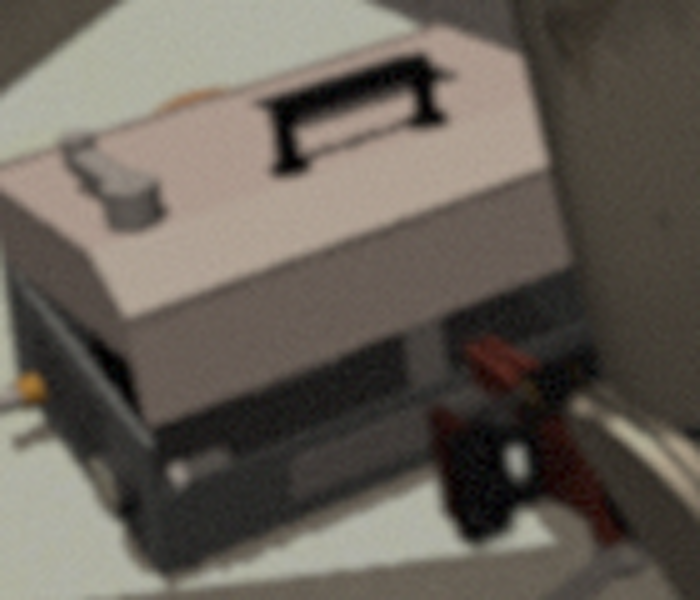

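View pics/l2.png

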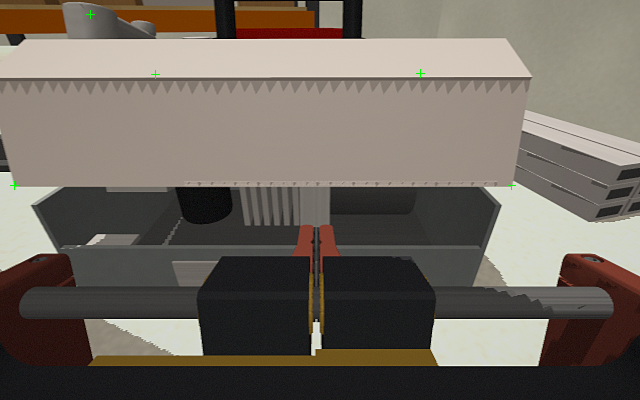

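Run:
```python
from h import *
x0,y0,x1,y1=290,195,345,245
A=[cv2.resize(cv2.imread(f"pics/{f}_raw.png")[y0:y1,x0:x1],None,fx=7,fy=7,interpolation=cv2.INTER_CUBIC) for f in("g1","l1")]
d=np.load("pics/g1.npy");c=dict(K=d[:9].reshape(3,3),view=d[9:].reshape(4,4))
for i,t in enumerate((0,.28)):
  for e in(-12,12):
    for z in(75,115):
        u=(proj(c,W((-80+(z-45)*np.tan(t),-35+e,z)))[0]-[x0,y0]+.5)*7
        cv2.drawMarker(A[i],tuple(int(v) for v in u),(0,255,0),cv2.MARKER_CROSS,8,1)
cv2.imwrite("pics/cmp.png",np.clip(np.hstack(A)*1.6,0,255).astype("uint8"))
```

```text
(no output)
```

View pics/cmp.png

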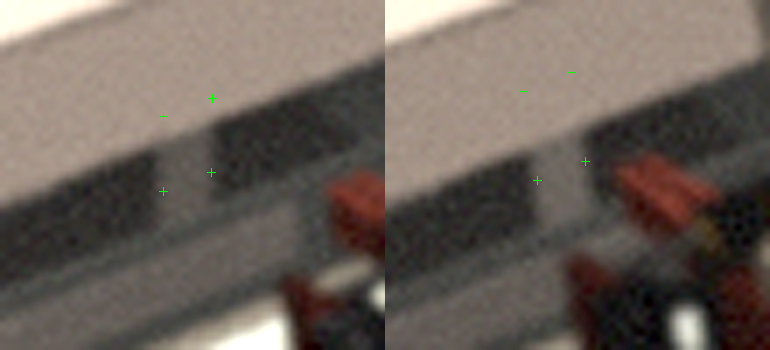

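```bash
cat >> h.py <<'E'
def hook(a,y=-75,x=-66,z=58,p=None):
    return W(bon((x,y,z),a)),pit(a if p is None else p)
E
python3 - <<'E'
from h import *
o,p,r=cur()
for x in(-120,-66):
    q=hook(.24,x=x);print(row(*q))
E
```

```text
[-1.340e-01  6.800e-01  3.908e+00 -1.000e-03 -3.000e-03  2.800e-02]
[ 5.264e+00  8.290e-01  3.925e+00 -1.000e-03 -3.000e-03  2.800e-02]
```

Request:
servo_tool:
  plan:
    - [[-0.5,0.3,2,0,0,0,0],[-0.5,0.3,3.9,0,0,0,0],[0,0.3,3.9,0,0,0.02,0],[2,0.3,3.9,0,0,0.02,0],[4,0.4,3.9,0,0,0.02,0],[5.3,0.5,3.9,0,0,0.02,0],[5.3,0.5,3.9,0,0,0.02,0]]

```text
t: 16.82
ee_pos: [587.2, -53.5, 93.8]
orientation: [1.165, 1.156, 0.833]
ft_force: [0.4, -0.2, -0.2]
width: 0.7
```

```bash
python3 where.py; python3 look.py wrist m1 0.27
python3 - <<'E'
from h import *
for a in np.arange(.24,.6,.04): print(a.round(2),row(*hook(a)))
E
```

```text
comp [-68.2 -71.4  93.8] f_comp [-0.1 -0.4 -0.2] pitch 14.0 [-0.62  0.96  1.69  1.13  1.52 -1.11] 0.7 16.82
[587.2 -53.5  93.8] [ 0.4 -0.2 -0.2] [-0.62  0.96  1.69  1.13  1.52 -1.11] 16.8167
0.24 [-0.51   0.27   0.287 -0.004 -0.009  0.006]
0.28 [-0.708  0.92   0.283 -0.003 -0.009 -0.034]
0.32 [-0.881  1.579  0.279 -0.003 -0.009 -0.074]
0.36 [-1.027  2.243  0.275 -0.003 -0.009 -0.114]
0.4 [-1.146  2.913  0.272 -0.003 -0.009 -0.154]
0.44 [-1.238e+00  3.588e+00  2.690e-01 -3.000e-03 -9.000e-03 -1.940e-01]
0.48 [-1.304e+00  4.265e+00  2.660e-01 -2.000e-03 -9.000e-03 -2.340e-01]
0.52 [-1.342e+00  4.944e+00  2.630e-01 -2.000e-03 -1.000e-02 -2.740e-01]
0.56 [-1.353e+00  5.625e+00  2.610e-01 -2.000e-03 -1.000e-02 -3.140e-01]
```

View pics/m1.png

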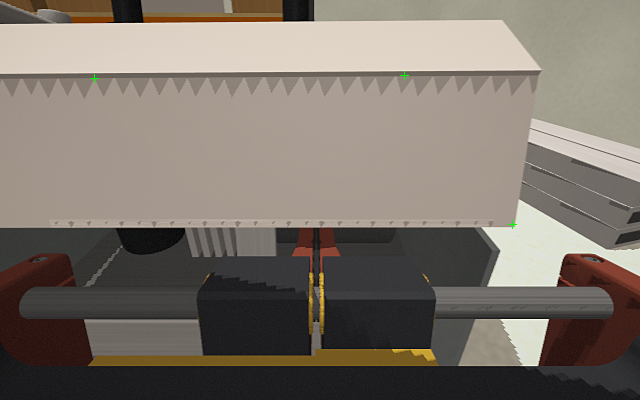

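Request:
servo_tool:
  plan:
    - [[-0.5,0.3,0.2,0,0,0,0],[-0.7,0.9,0.2,0,0,-0.03,0],[-0.88,1.58,0.2,0,0,-0.07,0],[-1.03,2.25,0.2,0,0,-0.11,0],[-1.15,2.9,0.2,0,0,-0.15,0]]

```text
t: 17.28
ee_pos: [589.0, -62.9, 124.3]
orientation: [1.06, 1.226, 0.71]
ft_force: [1.3, 2.3, -8.4]
width: 0.7
```

```bash
python3 where.py; python3 look.py side m2 0.38
python3 - <<'E'
from h import *
for a in np.arange(.4,.77,.05): print(a.round(2),row(*hook(a)))
E
```

```text
comp [-76.7 -75.6 124.3] f_comp [ 2.6 -0.6 -8.4] pitch 23.0 [-0.61  0.83  1.72  1.06  1.42 -1.01] 0.7 17.28
[589.  -62.9 124.3] [ 1.3  2.3 -8.4] [-0.61  0.83  1.72  1.06  1.42 -1.01] 17.2833
0.4 [ 0.335 -0.031 -0.108  0.001 -0.006  0.004]
0.45 [ 0.092  0.784 -0.109  0.001 -0.006 -0.046]
0.5 [-1.09e-01  1.61e+00 -1.09e-01  1.00e-03 -6.00e-03 -9.60e-02]
0.55 [-2.690e-01  2.446e+00 -1.090e-01  1.000e-03 -6.000e-03 -1.460e-01]
0.6 [-3.880e-01  3.288e+00 -1.090e-01  2.000e-03 -5.000e-03 -1.960e-01]
0.65 [-4.630e-01  4.135e+00 -1.090e-01  2.000e-03 -5.000e-03 -2.460e-01]
0.7 [-4.970e-01  4.985e+00 -1.080e-01  2.000e-03 -5.000e-03 -2.960e-01]
0.75 [-4.880e-01  5.836e+00 -1.070e-01  2.000e-03 -5.000e-03 -3.460e-01]
```

View pics/m2.png

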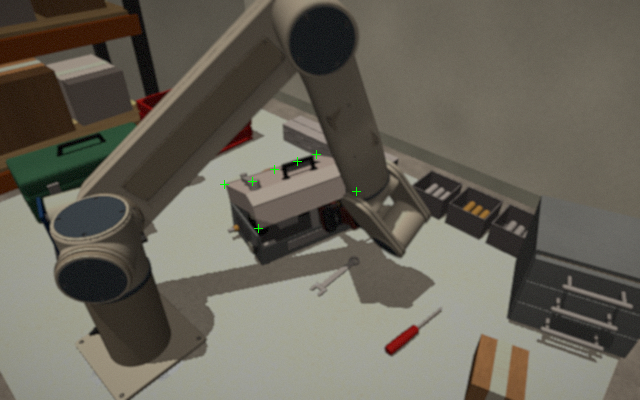

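Request:
servo_tool:
  plan:
    - [[0.3,0.4,-0.1,0,0,-0.02,0],[0.1,0.8,-0.1,0,0,-0.046,0],[-0.1,1.6,-0.1,0,0,-0.096,0],[-0.27,2.45,-0.1,0,0,-0.146,0],[-0.39,3.3,-0.1,0,0,-0.196,0],[-0.46,4.1,-0.1,0,0,-0.246,0],[-0.5,5.0,-0.1,0,0,-0.296,0],[-0.49,5.8,-0.1,0,0,-0.346,0]]

```text
t: 18.0
ee_pos: [593.0, -45.3, 180.7]
orientation: [0.82, 1.364, 0.443]
ft_force: [0.9, -2.2, -8.2]
width: 0.8
```

```bash
python3 where.py; python3 look.py side m3 0.7; python3 look.py scene m4 0.7
python3 - <<'E'
from h import *
for a in np.arange(.75,1.25,.05): print(a.round(2),row(*hook(a)))
E
```

```text
comp [-58.8 -75.  180.7] f_comp [-1.8 -1.5 -8.2] pitch 42.8 [-0.49  0.57  1.77  0.86  1.22 -0.72] 0.8 18.0
[593.  -45.3 180.7] [ 0.9 -2.2 -8.2] [-0.49  0.57  1.77  0.86  1.22 -0.72] 18.0
[594.  -44.2 183.3] [-3.2 -2.1 -1.6] [-0.49  0.56  1.77  0.86  1.22 -0.72] 18.05
0.75 [-0.016 -0.101 -0.036  0.004 -0.005 -0.006]
0.8 [-0.251  0.717 -0.034  0.005 -0.005 -0.056]
0.85 [-0.444  1.545 -0.031  0.005 -0.005 -0.106]
0.9 [-0.595  2.382 -0.028  0.005 -0.005 -0.156]
0.95 [-0.705  3.226 -0.025  0.005 -0.004 -0.206]
1.0 [-7.720e-01  4.074e+00 -2.200e-02  5.000e-03 -4.000e-03 -2.560e-01]
1.05 [-7.970e-01  4.924e+00 -1.800e-02  5.000e-03 -4.000e-03 -3.060e-01]
1.1 [-7.790e-01  5.774e+00 -1.400e-02  5.000e-03 -4.000e-03 -3.560e-01]
1.15 [-7.190e-01  6.623e+00 -1.000e-02  5.000e-03 -4.000e-03 -4.060e-01]
1.2 [-6.170e-01  7.467e+00 -6.000e-03  5.000e-03 -4.000e-03 -4.560e-01]
```

View pics/m3.png

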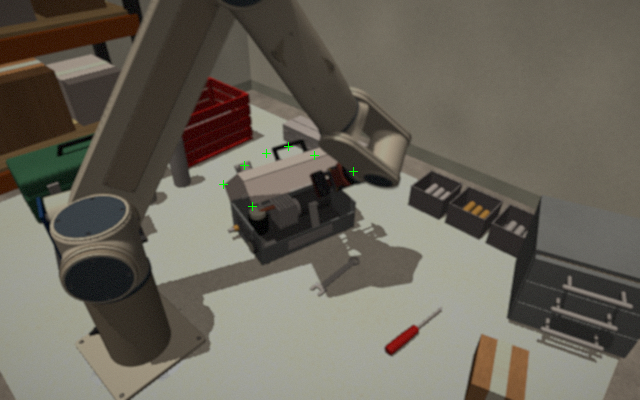

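View pics/m4.png

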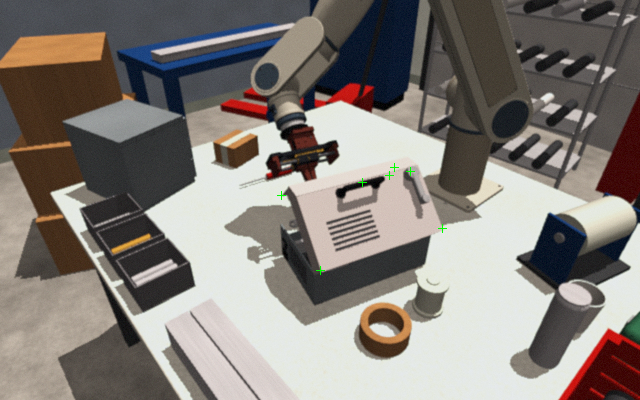

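Opening smoothly, with the lever still open. Continuing.

Request:
servo_tool:
  plan:
    - [[-0.25,0.7,0,0,0,-0.056,0],[-0.44,1.55,0,0,0,-0.106,0],[-0.6,2.4,0,0,0,-0.156,0],[-0.7,3.2,0,0,0,-0.206,0],[-0.77,4.1,0,0,0,-0.256,0],[-0.8,4.9,0,0,0,-0.306,0],[-0.78,5.8,0,0,0,-0.356,0],[-0.72,6.6,0,0,0,-0.406,0]]

```text
t: 18.77
ee_pos: [602.5, -7.3, 234.0]
orientation: [0.523, 1.489, 0.128]
ft_force: [-3.8, -6.2, 0.9]
width: 0.4
```

```bash
python3 where.py
python3 - <<'E'
from h import *
for a in np.arange(1.15,1.25,.03): print(a.round(2),row(*hook(a)))
E
```

```text
comp [-19.5 -74.3 234. ] f_comp [-7.   2.1  0.9] pitch 66.0 [-0.25  0.38  1.72  0.48  1.09 -0.22] 0.4 18.77
1.15 [-0.16   0.279  0.069  0.002 -0.007  0.001]
1.18 [-0.309  0.767  0.069  0.002 -0.007 -0.029]
1.21 [-0.444  1.259  0.069  0.002 -0.007 -0.059]
1.24 [-0.563  1.755  0.07   0.002 -0.007 -0.089]
```

Request:
servo_tool:
  plan:
    - [[-0.15,0.3,0,0,0,0,0],[-0.3,0.75,0,0,0,-0.03,0],[-0.3,0.75,0,0,0,-0.03,0]]

```text
t: 19.02
ee_pos: [604.6, -0.3, 240.1]
orientation: [0.502, 1.495, 0.108]
ft_force: [-0.2, -1.5, 0.6]
width: 0.2
```

```bash
python3 where.py; python3 look.py side n1 1.15; python3 look.py scene n2 1.15
```

```text
comp [-12.3 -74.5 240.1] f_comp [-1.5 -0.2  0.6] pitch 67.5 [-0.22  0.37  1.71  0.45  1.09 -0.18] 0.2 19.02
[ 6.046e+02 -3.000e-01  2.401e+02] [-0.2 -1.5  0.6] [-0.22  0.37  1.71  0.45  1.09 -0.18] 19.0167
[ 6.046e+02 -2.000e-01  2.399e+02] [ 0.3 -0.4 -0.7] [-0.22  0.37  1.71  0.45  1.09 -0.18] 19.0667
```

View pics/n2.png

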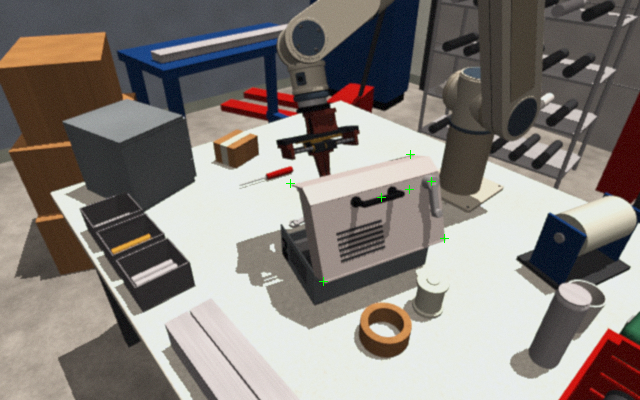

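View pics/n1.png

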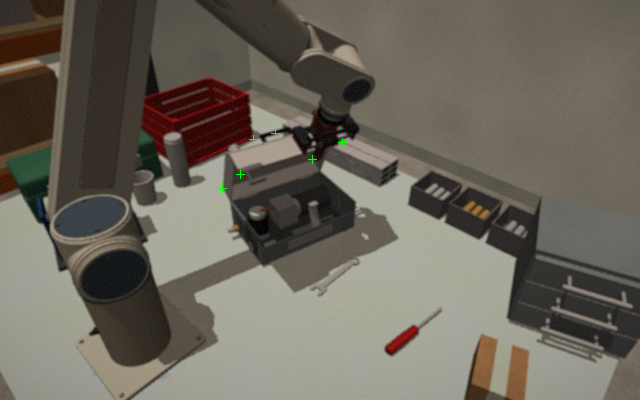

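Request:
servo_tool:
  plan:
    - [[0,-0.5,0,0,0,0,0],[0,-1,0,0,0,0,0],[-3,-1.5,0,0,0,0,0],[-6,-2,0,0,0,0,0],[-9,-3,0,0,0,0,0],[-12,-5,0,0,0,0,0],[-13,-7,0,0,0,0,0],[-13,-7,0,0,0,0,0]]

```text
t: 19.78
ee_pos: [575.9, -115.0, 334.6]
orientation: [0.503, 1.49, 0.104]
ft_force: [0.4, 0.1, -0.5]
width: 0.2
```

```bash
python3 where.py; python3 look.py side o1 1.15; python3 look.py scene o2 1.15; python3 look.py wrist o3 1.15
python3 - <<'E'
from h import *
for n,(x0,y0,x1,y1) in(("o2",(265,120,465,310)),):
    a=cv2.imread(f"pics/{n}.png")[y0:y1,x0:x1];cv2.imwrite(f"pics/{n}z.png",cv2.resize(a,None,fx=3,fy=3,interpolation=cv2.INTER_CUBIC))
E
```

```text
comp [-130.5  -76.5  334.6] f_comp [ 0.2 -0.4 -0.5] pitch 67.6 [-0.42  0.28  1.61  0.4   1.34 -0.27] 0.2 19.78
[ 575.9 -115.   334.6] [ 0.4  0.1 -0.5] [-0.42  0.28  1.61  0.4   1.34 -0.27] 19.7833
[ 575.8 -113.2  333.6] [ 0.4 -0.3  0.5] [-0.42  0.28  1.61  0.4   1.34 -0.27] 19.8333
[ 575.7 -111.9  333. ] [0.3 0.8 0.9] [-0.42  0.28  1.61  0.4   1.34 -0.27] 19.8833
```

View pics/o2z.png

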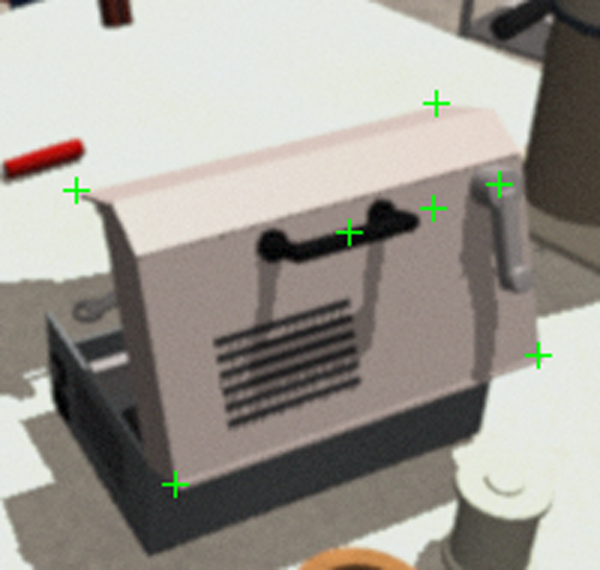

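View pics/o1.png

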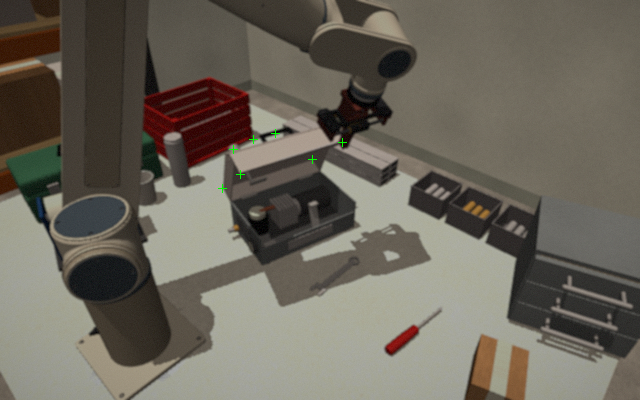

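View pics/o3.png

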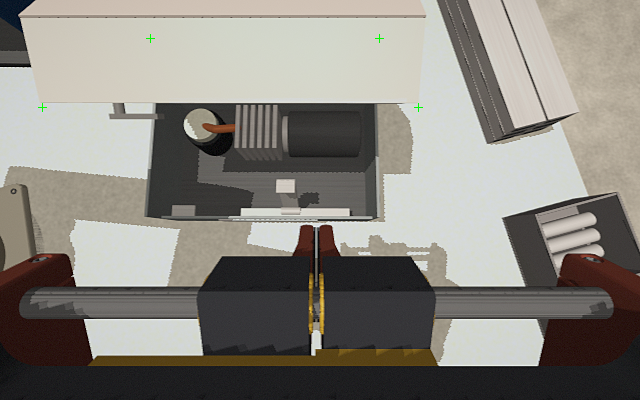

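Request:
servo_tool:
  plan:
    - [[0,0,0,0,0,0,0],[0,0,0,0,0,0,0],[0,0,0,0,0,0,0],[0,0,0,0,0,0,0]]

```text
t: 20.27
ee_pos: [576.2, -110.2, 333.2]
orientation: [0.501, 1.494, 0.108]
ft_force: [-0.4, -0.2, -0.3]
width: 0.3
```

```bash
python3 where.py; python3 -c "
from workcell import ctrl
print(ctrl.close_job())"
```

```text
comp [-125.8  -75.4  333.2] f_comp [-0.3  0.3 -0.3] pitch 67.5 [-0.42  0.28  1.61  0.4   1.34 -0.27] 0.3 20.27
the job is handed in; nothing more can be done
None
```

The bonnet is standing open at about 1.15 rad (66°), and I handed the job in at about 20 s; no verdict came back.

- **Latch:** I swung the lever round to about 1.5 rad while the bonnet was still down.
- **Raising:** I lifted the bonnet by its handle until the catch stopped it at about 0.28 rad, where the force rose to 26 N.
- **Catch:** I found it in the side view near y = -35 mm and pushed it back to its stop.
- **Opening:** I lifted the bonnet with the fingers under its front flange, then drew the arm clear.

**Last checks:** The bonnet angle comes from overlaying the 1.15 rad model on the scene picture, where it fitted within a few pixels. The lever still looked fully open. The force on the tool was about 0 N. The wrench, screwdriver, filter cartridge and tape roll looked untouched by eye; I did not measure them.

**What went wrong or disagreed:**
- **Handle grip:** the first try slipped off because the fingertips end about 10 mm behind the given offset, at or just behind the TCP. I gripped again about 15 mm lower.
- **Force at the catch stop:** there was a brief reading of about 50 N. I took it to be the fingertips on the catch. It is over the 40 N limit for the arm and gripper body, and I could not confirm that the body was not touching.
- **Catch force:** I never read the expected 5 N while pushing, only about 2 N. I judged the catch released from the picture, the firm stop and the bonnet then rising freely.

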